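# Seat a sample holder in the spectrometer's fence corner

### The job

Pick up the shorter, wider aluminium sample holder (the one with a single round window) from the bench, set it on the open end of the spectrometer's stage, and push it in under the grille guard, long sides along the side fence, until it sits flat, square and flush against both the back fence and the side fence. Push gently: do not ram the holder into the stage or bump the guard, and leave the other loose things on the bench where they are.

Things in the scene. Friction and masses are not known exactly. Their poses are not given: they have to be found in the camera images.
- holder: The sample holder: loose plain aluminium block 80 (its x) x 54 (its y) x 26 mm high, one dark round window 36 mm across on its top. Origin at the centre of its underside. About 0.25 kg. It may go in either end first.
- spare: A spare cuvette block, loose, to be left alone: aluminium 110 (x) x 36 (y) x 26 mm high with four small square windows. Origin at the centre of its underside.
- stage: Fixed sample stage: aluminium plate 12 mm thick (top at z = 12 mm), x from -145 to +115 mm, y from -95 to +105 mm about the origin, which is on its underside. Stage x points from its open end (at the robot's right) to the back fence (at the left). Seated, the holder's origin is at x = +45, y = -13, z = +12 mm in this frame, its x along the stage's x.
- corner (a point): Inside corner of the two steel fences, at plate-top height; axes as the stage's; at x = +85, y = -40, z = 12 mm in the stage frame. Fences are 18 mm high. In the stage frame the back fence's inner face is x = +85 mm (y from -52 to +61), the side fence's inner face, on the side away from the robot, is y = -40 mm (x from -40 to +85).
- guard: Grille guard fixed over the corner; the stage's origin and axes. Steel bars 10 mm apart and an aluminium front lip at z = 94 to 102 mm (82 mm free above the plate), x -23 to +110, y -71 to +61 mm; white sensor 28 mm wide on it at x +78, y -54, up to z = 152. Two posts behind the back fence (x +105, y -68 and +58). Open at the front and both sides. Overhangs the seated holder's near end 28 mm.
- bottle: Amber bottle, 56 mm across, 130 mm high, origin under its centre; leave alone.
- beaker: Glass beaker, 66 mm across, 85 mm high, origin under its centre; leave alone.
- jar: Small glass jar, 44 mm across, 50 mm high, origin under its centre; leave alone.
- weight: Steel balance weight with a neck, 60 mm across, 48 mm high, origin under its centre; leave alone.
- screwdriver: Screwdriver 170 mm long lying along its x; leave alone.

How it is judged:
By the outcome, as a careful person would: the job done as asked, in the order asked, and still so for the second after the job is handed in, with the robot touching nothing.
It also fails if it takes over 64 s, if anything falls off the work surface, if the arm or the gripper's body presses on something with over 40 N, if the wrist force passes 120 N, or if a joint passes its speed limit or range.

### The arm

A 7-joint arm with a two-finger parallel gripper is mounted at the origin on the work surface. World frame = base frame: x ahead of the robot, y to its left, z up, the work surface at z = 0. Lengths are in m, angles in rad, forces in N, time in s.
With the tool pointing down it reaches from about 0.425 to 0.875 m from the base axis. Payload 8.4 kg.
Tool frame: the origin (TCP) lies midway between the tips of the shut fingers; the grasp point (between the pads) lies 19 mm behind it (bot.hold_point_z is the distance from the TCP to the grasp point, in m); z points along the fingers, y is the line along which they close (so a half turn about z gives the same grasp; the last joint's range is limited). The gripper opens to 85 mm and grips with 20 to 120 N. Pads are 22 mm wide; open, the fingers measure 114 mm over their backs; the gripper's body (76 mm by 85 mm) begins 54 mm behind the grasp point. The pads swing forward as they close: fully open they stand 13 mm farther back than shut.
Start: joints at [-1.395, 0.333, 0.04, 1.465, -0.013, 1.343, -0.059], TCP at [0.176, 0.626, 0.231] pointing down, gripper open.
Joint ranges: [-2.58, 2.58], [-0.38, 2.09], [-1.3, 1.39], [0.25, 2.4], [-1.5, 4.64], [0.08, 2.09], [-2.65, 2.65]. Speed limits (rad/s): [2.22, 2.22, 2.79, 2.79, 3.14, 3.14, 3.14].

### API

Orientations are given as [roll, pitch, yaw] about the fixed x, y, z axes, in that order (R = Rz(yaw) Ry(pitch) Rx(roll)).
In Python, from bench import bot, imaging, ticket, look_for gives the robot as it stands.
- The arm moves only by the tool send_rows, never from a script. Its argument "steps" is a list of rows, each an object of numbers: "claw": the opening, from 0 (shut) to 1 (fully open); "x", "y", "z": the shift along the tool's x, y, z in cm; "ax", "ay", "az": the turn, a rotation vector about the tool's x, y, z in degrees. A call has 1 to 12 rows; each row shifts and turns the commanded pose from where the row before left it, along the tool's axes as they then stand; what a row does not reach is not made up. A row lasts 1/12 s, in which the tool goes at most 41.7 mm and 7.16 degrees, less where a joint would pass 70% of its speed; a pose out of reach is approached as far as the arm can. A call is refused whole if a number of a shift passes 4.17 or a number of a turn 7.16, either way. A call with a gripper value outside its range is refused whole. The fingers move at their own pace and stop on an object; the grip force is fixed at half the most. Time passes only in rows, so rows that do not move let the fingers close. It gives the time, the measured TCP pose, the force, the opening and the grip force at its end, in the units of the state.
- bot.get_obs(): the state, without advancing time (a new reading comes with each control period).
- imaging.camera(name): name is "side" or "top"; returns (picture, depth): 420x560x3 uint8, blue, green, red; 420x560 float32, m along the optical axis (not along the pixel's ray), 0 where there is no reading.
- imaging.calibration(name): a dict with "camera_matrix" (3x3 intrinsics, pixels), "R" (3x3) and "t" (3): a world point X has camera coordinates R X + t. Camera axes: x right, y down, z forward; pixel columns grow to the right and rows downward; lengths in m; the calibration is good to about 2 mm. A picture is of the moment at which its call begins. calibration takes no time and is no camera call.
- ticket.job_done(): hands the job in; it is judged then, once.
Trained networks look in the newest picture that a camera, given by its name, has taken for a name from the list of things; names that differ only in an ending like _2 or _b are one class to them, and where a whole thing is asked for, a point or a joint stands for the part that bears it (a point fixed in the world has none). Each returns a list of dicts, best first, with "p" (0 to 1); they miss things now and then, are a little off and sometimes report something else, mostly with a low value. They report only what shows in the picture. A call takes as long as a camera call.
- look_for(camera, label): "box" ([left, top, width, height] in pixels, round what is visible of it).
The state is a dict: "clock": time; "qpos": joint angles; "joint_vel": joint speeds; "joint_efforts": joint torques, N m; "ee_pos": TCP position; "tool_rot": TCP orientation; "ft_force": force on the tool from outside, world axes, zero at the start; "torque": the same for the moment, N m; "finger_gap": finger opening in m; "finger_force": force on a finger pad.
Only numpy, scipy, OpenCV 4.12 (cv2) and the standard library are available. Lean on these libraries where they do the work, as an engineer would, in place of code of your own. Each camera call takes 0.05 s, during which the arm holds its last target. There are 200 camera calls.

## Working session

There is one attempt and no reset: what is moved stays moved. The work goes in short steps, Python scripts to look and compute and a tool call to move; the robot and the scene stay as the last step left them, time stands still between calls to the robot, and variables do not carry over. Pictures are saved under pics/ and viewed, at most 10 in all, crops included, and the job is handed in when it is done.

Besides the shell and the picture viewer there is one more tool, called after "Emit:" by a JSON object that holds its "fn" and its "kwargs", one argument or row to a line. send_rows: Moves the arm, as the interface text tells. Its arguments: {"type":"object","properties":{"steps":{"type":"array"}},"required":["steps"]}

```bash
mkdir -p pics; ls
python3 - <<'E'
from bench import bot, imaging, ticket, look_for
import cv2,numpy as np
o=bot.get_obs(); print(o['clock'],o['ee_pos'],o['tool_rot'],o['finger_gap'],bot.hold_point_z)
for c in ['side','top']:
    p,d=imaging.camera(c); cv2.imwrite(f'pics/{c}0.png',p); np.savez(f'pics/{c}0.npz',p=p,d=d)
    k=imaging.calibration(c); print(c,k['camera_matrix'].tolist(),np.round(-k['R'].T@k['t'],3),np.round(k['R'],3).tolist())
    for n in ['holder','spare','stage','guard']:
        print(c,n,[(np.round(x['box']).tolist(),round(x['p'],2)) for x in look_for(c,n)[:3]])
E
```

```text
pics
0.0 [0.17627762 0.62516357 0.23041324] [-3.13997843e+00  8.94902232e-05  2.86677937e+00] 0.08528371979996599 0.0187
side [[490.9321170513693, 0.0, 282.78142777431975], [0.0, 490.9321170513693, 207.90258105949184], [0.0, 0.0, 1.0]] [ 0.053 -0.755  1.198] [[0.807, -0.59, 0.004], [-0.456, -0.628, -0.63], [0.375, 0.507, -0.776]]
side holder [([339.0, 268.0, 27.0, 39.0], 0.84)]
side spare [([274.0, 268.0, 36.0, 40.0], 0.8), ([207.0, 136.0, 101.0, 103.0], 0.21)]
side stage [([207.0, 137.0, 100.0, 102.0], 0.66)]
side guard [([215.0, 136.0, 60.0, 48.0], 0.87)]
top [[392.56039709654846, 0.0, 282.4234922022426], [0.0, 392.56039709654846, 211.2286716811319], [0.0, 0.0, 1.0]] [0.516 0.018 1.037] [[-0.023, -1.0, -0.001], [-0.994, 0.023, -0.106], [0.106, -0.001, -0.994]]
top holder [([397.0, 198.0, 31.0, 34.0], 0.69)]
top spare [([365.0, 245.0, 26.0, 41.0], 0.68)]
top stage [([189.0, 180.0, 114.0, 89.0], 0.78), ([366.0, 244.0, 28.0, 46.0], 0.22)]
top guard [([189.0, 193.0, 59.0, 68.0], 0.92)]
```

Run:
```python
import cv2
a=cv2.imread('pics/side0.png')[110:330,180:400]; b=cv2.imread('pics/top0.png')[160:310,170:450]
cv2.imwrite('pics/a.png',cv2.resize(a,(600,600),interpolation=3)); cv2.imwrite('pics/b.png',cv2.resize(b,(784,420),interpolation=3))
```

```text
(no output)
```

View pics/a.png

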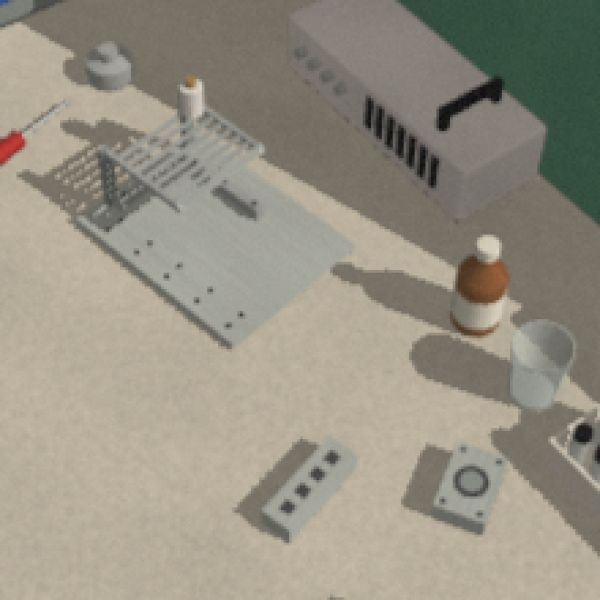

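View pics/b.png

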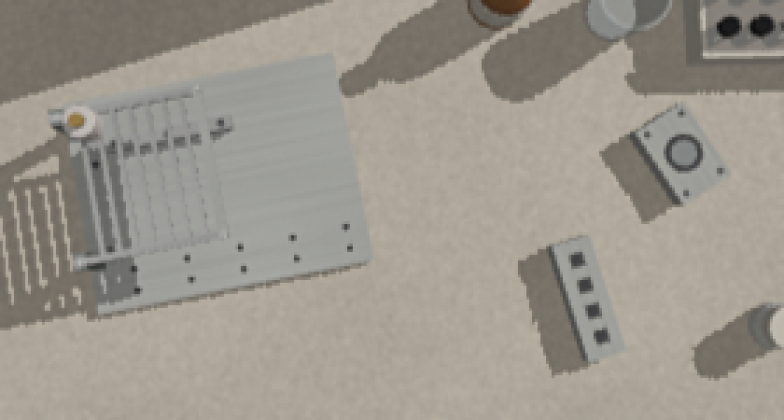

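View pics/top0.png

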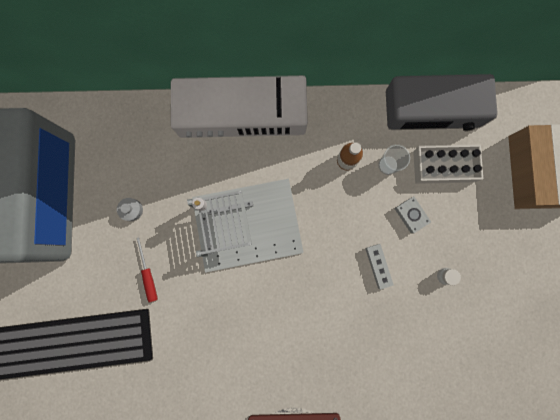

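The side crop shows the holder (single round window) at about full-image (352,287), and the spare to its left. In the top picture the holder is at (413,214), the plate spans (195–302, 180–270), and the guard covers its left half. Next I'll fit the poses from depth in both views.

```bash
cat > h.py <<'E'
import numpy as np,cv2
from bench import imaging
def cloud(c,d,box):
    k=imaging.calibration(c); K=k['camera_matrix']; l,t,w,h=box
    v,u=np.mgrid[t:t+h,l:l+w]; z=d[t:t+h,l:l+w]; m=z>0
    u,v,z=u[m],v[m],z[m]
    P=np.c_[(u-K[0,2])/K[0,0]*z,(v-K[1,2])/K[1,1]*z,z]
    return (P-k['t'])@k['R']
def px(c,X):
    k=imaging.calibration(c); q=(np.asarray(X)@k['R'].T+k['t'])@k['camera_matrix'].T
    return q[:,:2]/q[:,2:]
def rect(P):
    (c,s,a)=cv2.minAreaRect((P[:,:2]*1000).astype(np.float32)); return np.round(c,1),np.round(s,1),round(a,1)
E
python3 - <<'E'
from h import *
D={c:np.load(f'pics/{c}0.npz')['d'] for c in('side','top')}
for c,b in (('side',(330,258,48,58)),('top',(388,188,50,54))):
    P=cloud(c,D[c],b); print(c,'bench z',np.median(P[P[:,2]<.01,2]))
    Q=P[(P[:,2]>.018)&(P[:,2]<.034)]; print('holder',len(Q),np.median(Q[:,2]),rect(Q))
for c,b in (('side',(265,258,52,58)),('top',(358,238,42,58))):
    P=cloud(c,D[c],b); Q=P[(P[:,2]>.018)&(P[:,2]<.034)]; print('spare',len(Q),np.median(Q[:,2]),rect(Q))
for c,b in (('side',(200,130,120,115)),('top',(180,172,130,105))):
    P=cloud(c,D[c],b); Q=P[(P[:,2]>.007)&(P[:,2]<.018)]
    print('plate',len(Q),np.median(Q[:,2]),rect(Q)); np.save(f'pics/pl_{c}.npy',P)
    G=P[(P[:,2]>.085)&(P[:,2]<.11)]; print('guard',len(G),np.median(G[:,2]),rect(G))
    S=P[(P[:,2]>.12)]; print('sensor',len(S),S.mean(0).round(4))
E
```

```text
side bench z 0.0006688900582660958
holder 542 0.026386803829226056 (array([ 608.7, -322.2]), array([84.1, 53.8]), 31.0)
top bench z -0.000755944474593206
holder 662 0.02530006045839193 (array([ 606.9, -323.4]), array([80.3, 55.7]), 30.8)
spare 519 0.026369213260320944 (array([ 478. , -228.1]), array([112.9,  38.6]), 14.6)
spare 638 0.02525576827573533 (array([ 476.2, -229.4]), array([110.2,  37.5]), 14.7)
plate 3434 0.012783426721066322 (array([625.1, 159.9]), array([492.7, 388. ]), 56.5)
guard 1057 0.10060293515198866 (array([694.4, 172.3]), array([360.1, 151.9]), 1.5)
sensor 93 [0.6329 0.2084 0.1381]
plate 5891 0.011489899088572411 (array([592.1, 110.1]), array([200.4, 260.3]), 9.8)
guard 1163 0.10072911783272469 (array([592., 169.]), array([139.7, 133.2]), 10.0)
sensor 135 [0.6328 0.2093 0.1411]
```

Run:
```python
from h import *
P=np.vstack([cloud(c,np.load(f'pics/{c}0.npz')['d'],(0,0,560,420)) for c in('side','top')])
for r0 in (.4,.5,.6,.7,.8):
    r=np.hypot(P[:,0],P[:,1]);a=np.degrees(np.arctan2(P[:,1],P[:,0])); row=[]
    for a0 in range(90,-50,-10):
        q=P[(abs(r-r0-.05)<.05)&(abs(a-a0+5)<5),2]; row.append(round(float(q.max()),2) if len(q) else None)
    print(r0,row)
```

```text
0.4 [None, 0.01, 0.68, 0.03, 0.02, 0.01, 0.01, 0.01, 0.01, 0.01, 0.01, 0.03, 0.03, 0.01]
0.5 [None, 0.58, 0.63, 0.03, 0.03, 0.03, 0.11, 0.11, 0.11, 0.02, 0.01, 0.03, 0.05, 0.05]
0.6 [0.0, 0.55, 0.57, 0.03, 0.01, 0.03, 0.1, 0.16, 0.11, 0.02, 0.01, 0.03, 0.05, 0.06]
0.7 [0.01, 0.3, 0.03, 0.2, 0.23, 0.05, 0.01, 0.02, 0.02, 0.09, 0.13, 0.09, 0.03, 0.01]
0.8 [0.0, 0.02, 0.03, 0.23, 0.23, 0.22, 0.01, 0.11, 0.14, 0.11, 0.1, 0.09, 0.07, 0.1]
```

Emit:
{"fn": "send_rows", "kwargs": {
  "steps": [
    {"y": -4, "z": -1.5, "claw": 1},
    {"y": -4, "z": -1.5, "az": 1.8, "claw": 1},
    {"x": -3.58, "az": 3.6, "claw": 1},
    {"x": -3.58, "az": 3.6, "claw": 1},
    {"x": -3.58, "az": 3.6, "claw": 1},
    {"x": -3.58, "az": 3.6, "claw": 1},
    {"x": -3.58, "az": 3.6, "claw": 1},
    {"x": -3.58, "az": 3.6, "claw": 1},
    {"x": -3.58, "az": 3.6, "claw": 1},
    {"x": -3.58, "az": 3.6, "claw": 1},
    {"x": -3.58, "az": 3.6, "claw": 1},
    {"x": -3.58, "az": 3.6, "claw": 1}
  ]
}}

```text
invalid input at $.steps[0]: expected keys claw, x, y, z, ax, ay, az
```

Emit:
{"fn": "send_rows", "kwargs": {
  "steps": [
    {"x": -3.58, "az": 3.6, "claw": 1},
    {"x": -3.58, "az": 3.6, "claw": 1},
    {"x": -3.58, "az": 3.6, "claw": 1},
    {"x": -3.58, "az": 3.6, "claw": 1},
    {"x": -3.58, "az": 3.6, "claw": 1},
    {"x": -3.58, "az": 3.6, "claw": 1},
    {"x": -3.58, "az": 3.6, "claw": 1},
    {"x": -3.58, "az": 3.6, "claw": 1},
    {"x": -3.58, "az": 3.6, "claw": 1},
    {"x": -3.58, "az": 3.6, "claw": 1},
    {"x": -3.58, "az": 3.6, "claw": 1},
    {"x": -3.58, "az": 3.6, "claw": 1}
  ]
}}

```text
invalid input at $.steps[0]: expected keys claw, x, y, z, ax, ay, az
```

Emit:
{"fn": "send_rows", "kwargs": {
  "steps": [
    {"x": -3.58, "az": 6, "claw": 1},
    {"x": -3.58, "az": 6, "claw": 1},
    {"x": -3.58, "az": 6, "claw": 1},
    {"x": -3.58, "az": 6, "claw": 1},
    {"az": 6, "claw": 1},
    {"az": 6, "claw": 1},
    {"claw": 1},
    {"claw": 1}
  ]
}}

```text
invalid input at $.steps[0]: expected keys claw, x, y, z, ax, ay, az
```

All seven keys are required in every row.

Emit:
{"fn": "send_rows", "kwargs": {
  "steps": [
    {"x": 0, "y": -4, "z": -1.5, "ax": 0, "ay": 0, "az": 0, "claw": 1},
    {"x": 0, "y": -4, "z": -1.5, "ax": 0, "ay": 0, "az": 1.8, "claw": 1},
    {"x": -3.58, "y": 0, "z": 0, "ax": 0, "ay": 0, "az": 3.6, "claw": 1},
    {"x": -3.58, "y": 0, "z": 0, "ax": 0, "ay": 0, "az": 3.6, "claw": 1},
    {"x": -3.58, "y": 0, "z": 0, "ax": 0, "ay": 0, "az": 3.6, "claw": 1},
    {"x": -3.58, "y": 0, "z": 0, "ax": 0, "ay": 0, "az": 3.6, "claw": 1},
    {"x": -3.58, "y": 0, "z": 0, "ax": 0, "ay": 0, "az": 3.6, "claw": 1},
    {"x": -3.58, "y": 0, "z": 0, "ax": 0, "ay": 0, "az": 3.6, "claw": 1},
    {"x": -3.58, "y": 0, "z": 0, "ax": 0, "ay": 0, "az": 3.6, "claw": 1},
    {"x": -3.58, "y": 0, "z": 0, "ax": 0, "ay": 0, "az": 3.6, "claw": 1},
    {"x": -3.58, "y": 0, "z": 0, "ax": 0, "ay": 0, "az": 3.6, "claw": 1},
    {"x": -3.58, "y": 0, "z": 0, "ax": 0, "ay": 0, "az": 3.6, "claw": 1}
  ]
}}

```text
clock: 1.5
ee_pos: [0.4493, 0.3536, 0.2607]
tool_rot: [3.141, -0.0, 2.204]
ft_force: [0.6, 1.7, 0.4]
finger_gap: 0.0852
finger_force: 0.0
```

Emit:
{"fn": "send_rows", "kwargs": {
  "steps": [
    {"x": -3.58, "y": 0, "z": 0, "ax": 0, "ay": 0, "az": 3.6, "claw": 1},
    {"x": -3.58, "y": 0, "z": 0, "ax": 0, "ay": 0, "az": 3.6, "claw": 1},
    {"x": -3.58, "y": 0, "z": 0, "ax": 0, "ay": 0, "az": 3.6, "claw": 1},
    {"x": -3.58, "y": 0, "z": 0, "ax": 0, "ay": 0, "az": 3.6, "claw": 1},
    {"x": -3.58, "y": 0, "z": 0, "ax": 0, "ay": 0, "az": 3.6, "claw": 1},
    {"x": -3.58, "y": 0, "z": 0, "ax": 0, "ay": 0, "az": 3.6, "claw": 1},
    {"x": -3.58, "y": 0, "z": 0, "ax": 0, "ay": 0, "az": 3.6, "claw": 1},
    {"x": -3.58, "y": 0, "z": 0, "ax": 0, "ay": 0, "az": 3.6, "claw": 1},
    {"x": -3.58, "y": 0, "z": 0, "ax": 0, "ay": 0, "az": 3.6, "claw": 1},
    {"x": -3.58, "y": 0, "z": 0, "ax": 0, "ay": 0, "az": 3.6, "claw": 1},
    {"x": -3.58, "y": 0, "z": 0, "ax": 0, "ay": 0, "az": 3.6, "claw": 1},
    {"x": -3.58, "y": 0, "z": 0, "ax": 0, "ay": 0, "az": 3.6, "claw": 1}
  ]
}}

```text
clock: 2.5
ee_pos: [0.5683, -0.0489, 0.2608]
tool_rot: [3.141, -0.0, 1.45]
ft_force: [0.4, 0.3, -0.4]
finger_gap: 0.0853
finger_force: 0.0
```

Emit:
{"fn": "send_rows", "kwargs": {
  "steps": [
    {"x": -3.58, "y": 0, "z": 0, "ax": 0, "ay": 0, "az": 6, "claw": 1},
    {"x": -3.58, "y": 0, "z": 0, "ax": 0, "ay": 0, "az": 6, "claw": 1},
    {"x": -3.58, "y": 0, "z": 0, "ax": 0, "ay": 0, "az": 6, "claw": 1},
    {"x": -3.58, "y": 0, "z": 0, "ax": 0, "ay": 0, "az": 6, "claw": 1},
    {"x": 0, "y": 0, "z": 0, "ax": 0, "ay": 0, "az": 6, "claw": 1},
    {"x": 0, "y": 0, "z": 0, "ax": 0, "ay": 0, "az": 6, "claw": 1},
    {"x": 0, "y": 0, "z": 0, "ax": 0, "ay": 0, "az": 6, "claw": 1},
    {"x": 0, "y": 0, "z": 0, "ax": 0, "ay": 0, "az": 6, "claw": 1},
    {"x": 0, "y": 0, "z": 0, "ax": 0, "ay": 0, "az": 0, "claw": 1}
  ]
}}

```text
clock: 3.25
ee_pos: [0.5297, -0.184, 0.2607]
tool_rot: [3.142, -0.0, 0.61]
ft_force: [0.8, 0.3, 0.4]
finger_gap: 0.0853
finger_force: 0.0
```

```bash
cat >> h.py <<'E'
from scipy.spatial.transform import Rotation as Ro
a=np.radians(99.8); RS=np.array([[np.cos(a),-np.sin(a),0],[np.sin(a),np.cos(a),0],[0,0,1]])
O=np.array([.5945,.1257,0])          # stage origin
def stage(X): return RS.T@(np.asarray(X)-O)
def world(X): return O+RS@np.asarray(X)
def goto(p,yang=None,Rt=None):
    """tool-frame shift (cm) and turn (deg) from the measured pose to p with tool y at world angle yang, pointing down"""
    from bench import bot
    o=bot.get_obs(); R=Ro.from_euler('xyz',o['tool_rot']).as_matrix()
    if Rt is None:
        t=np.radians(yang); y=np.array([np.cos(t),np.sin(t),0]); z=np.array([0,0,-1.]); Rt=np.c_[np.cross(y,z),y,z]
    print('t',round(o['clock'],2),'ee',np.round(o['ee_pos'],4),'stage mm',np.round(stage(o['ee_pos'])*1000,1),'gap',round(o['finger_gap'],4),'F',np.round(o['ft_force'],1))
    print('q',np.round(o['qpos'],2))
    print('shift cm (present axes)',np.round(R.T@(np.asarray(p)-o['ee_pos'])*100,2),'(target axes)',np.round(Rt.T@(np.asarray(p)-o['ee_pos'])*100,2),
      'turn deg',np.round(np.degrees(Ro.from_matrix(R.T@Rt).as_rotvec()),2))
E
python3 -c "
from h import *
goto([.608,-.323,.15],-59.1)"
```

```text
t 3.25 ee [ 0.5297 -0.184   0.2607] stage mm [-294.2  116.6  260.7] gap 0.0853 F [0.8 0.3 0.4]
q [-0.52  0.17  0.88  1.68 -0.13  1.36 -0.58]
shift cm (present axes) [-1.55 15.88 11.07] (target axes) [-0.42 15.95 11.07] turn deg [ 0.   -0.01  4.07]
```

Emit:
{"fn": "send_rows", "kwargs": {
  "steps": [
    {"x": 0, "y": 0, "z": 0, "ax": 0, "ay": 0, "az": 4, "claw": 1},
    {"x": -0.1, "y": 4, "z": 0, "ax": 0, "ay": 0, "az": 0, "claw": 1},
    {"x": -0.1, "y": 4, "z": 1, "ax": 0, "ay": 0, "az": 0, "claw": 1},
    {"x": -0.1, "y": 4, "z": 1, "ax": 0, "ay": 0, "az": 0, "claw": 1},
    {"x": -0.1, "y": 3.95, "z": 1, "ax": 0, "ay": 0, "az": 0, "claw": 1},
    {"x": 0, "y": 0, "z": 4, "ax": 0, "ay": 0, "az": 0, "claw": 1},
    {"x": 0, "y": 0, "z": 4, "ax": 0, "ay": 0, "az": 0, "claw": 1},
    {"x": 0, "y": 0, "z": 4, "ax": 0, "ay": 0, "az": 0, "claw": 1},
    {"x": 0, "y": 0, "z": 0, "ax": 0, "ay": 0, "az": 0, "claw": 1},
    {"x": 0, "y": 0, "z": 0, "ax": 0, "ay": 0, "az": 0, "claw": 1}
  ]
}}

```text
clock: 4.08
ee_pos: [0.6081, -0.3216, 0.1094]
tool_rot: [-3.139, 0.002, 0.548]
ft_force: [1.3, -0.5, 1.1]
finger_gap: 0.0854
finger_force: 0.0
```

```bash
python3 -c "
from h import *
goto([.608,-.323,.004],-59.1)
p,d=imaging.camera('side');cv2.imwrite('pics/c.png',cv2.resize(p[150:350,230:480],(750,600)))"
```

```text
t 4.08 ee [ 0.6081 -0.3216  0.1094] stage mm [-443.1   62.7  109.4] gap 0.0854 F [ 1.3 -0.5  1.1]
q [-0.14  0.61  0.81  1.53 -0.46  1.2  -0.27]
shift cm (present axes) [-0.06  0.14 10.54] (target axes) [-0.08  0.11 10.54] turn deg [-0.18  0.14  0.5 ]
```

View pics/c.png

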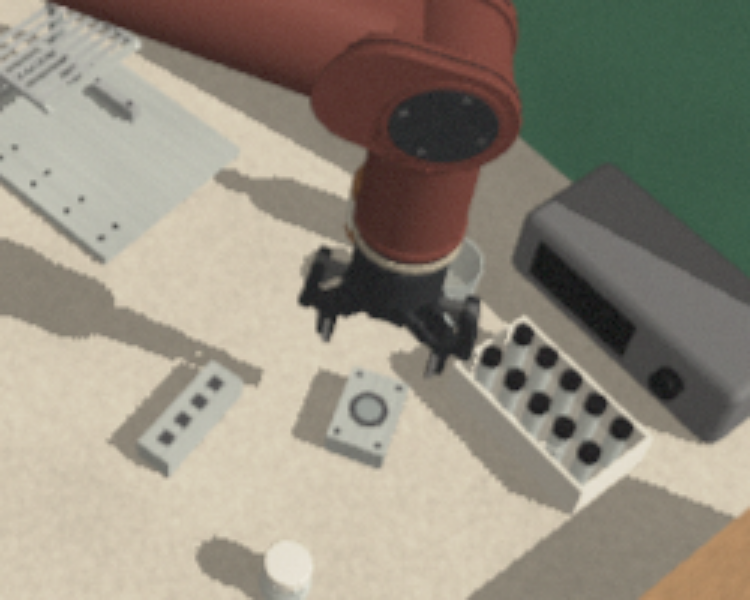

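The gripper, at crop (390,300), straddles the holder at (368,410), and the rack is clear. I'll descend and grip.

Emit:
{"fn": "send_rows", "kwargs": {
  "steps": [
    {"x": -0.07, "y": 0.13, "z": 2.5, "ax": 0, "ay": 0, "az": 0.5, "claw": 1},
    {"x": 0, "y": 0, "z": 2.5, "ax": 0, "ay": 0, "az": 0, "claw": 1},
    {"x": 0, "y": 0, "z": 2, "ax": 0, "ay": 0, "az": 0, "claw": 1},
    {"x": 0, "y": 0, "z": 2, "ax": 0, "ay": 0, "az": 0, "claw": 1},
    {"x": 0, "y": 0, "z": 1, "ax": 0, "ay": 0, "az": 0, "claw": 1},
    {"x": 0, "y": 0, "z": 0.5, "ax": 0, "ay": 0, "az": 0, "claw": 1},
    {"x": 0, "y": 0, "z": 0, "ax": 0, "ay": 0, "az": 0, "claw": 1},
    {"x": 0, "y": 0, "z": 0, "ax": 0, "ay": 0, "az": 0, "claw": 0.6},
    {"x": 0, "y": 0, "z": 0, "ax": 0, "ay": 0, "az": 0, "claw": 0.3},
    {"x": 0, "y": 0, "z": 0, "ax": 0, "ay": 0, "az": 0, "claw": 0.3},
    {"x": 0, "y": 0, "z": 0, "ax": 0, "ay": 0, "az": 0, "claw": 0.3},
    {"x": 0, "y": 0, "z": 0, "ax": 0, "ay": 0, "az": 0, "claw": 0.3}
  ]
}}

```text
clock: 5.13
ee_pos: [0.6101, -0.3245, 0.0075]
tool_rot: [3.14, -0.002, 0.537]
ft_force: [-0.6, 0.9, 6.4]
finger_gap: 0.0527
finger_force: 64.7
```

Emit:
{"fn": "send_rows", "kwargs": {
  "steps": [
    {"x": 0, "y": 0, "z": -1, "ax": 0, "ay": 0, "az": 0, "claw": 0.3},
    {"x": 0, "y": 0, "z": -3, "ax": 0, "ay": 0, "az": 0, "claw": 0.3},
    {"x": 0, "y": 0, "z": -4, "ax": 0, "ay": 0, "az": 0, "claw": 0.3},
    {"x": 0, "y": -2, "z": -3, "ax": 0, "ay": 0, "az": 0, "claw": 0.3},
    {"x": 3, "y": -2, "z": 0, "ax": 0, "ay": 0, "az": -5, "claw": 0.3},
    {"x": 3, "y": 0, "z": 0, "ax": 0, "ay": 0, "az": -6, "claw": 0.3},
    {"x": 3, "y": 0, "z": 0, "ax": 0, "ay": 0, "az": -6, "claw": 0.3},
    {"x": 3, "y": 0, "z": 0, "ax": 0, "ay": 0, "az": -6, "claw": 0.3},
    {"x": 3, "y": 0, "z": 0, "ax": 0, "ay": 0, "az": -6, "claw": 0.3},
    {"x": 3, "y": 0, "z": 0, "ax": 0, "ay": 0, "az": -6, "claw": 0.3},
    {"x": 0, "y": 0, "z": 0, "ax": 0, "ay": 0, "az": 0, "claw": 0.3}
  ]
}}

```text
clock: 6.05
ee_pos: [0.7178, -0.1557, 0.1157]
tool_rot: [-3.141, -0.004, 1.162]
ft_force: [0.7, 2.6, -2.5]
finger_gap: 0.0526
finger_force: 64.0
```

```bash
python3 -c "
from h import *
goto(world([-.08,-.008,.06]),9.8)"
```

```text
t 6.05 ee [ 0.7178 -0.1557  0.1157] stage mm [-298.3  -73.6  115.7] gap 0.0526 F [ 0.7  2.6 -2.5]
q [-0.26  0.65  0.64  1.38 -0.4   1.24  0.01]
shift cm (present axes) [ 14.65 -17.45   5.64] (target axes) [21.83 -6.56  5.57] turn deg [  0.07  -0.25 -33.2 ]
```

```bash
python3 -c "
from h import *
d=np.load('pics/top0.npz')['d']
P=cloud('top',d,(335,138,32,34));Q=P[P[:,2]>.03];print(Q[:,:2].min(0),Q[:,:2].max(0),Q[Q[:,2]>.11].mean(0))"
```

```text
[ 0.73062869 -0.18499624] [ 0.78475826 -0.13072349] [ 0.75798036 -0.15799361  0.12746548]
```

```bash
python3 -c "
from h import *
from bench import look_for
p,d=imaging.camera('side')
for n in('bottle','beaker'): print([(np.round(x['box']).tolist(),round(x['p'],2)) for x in look_for('side',n)[:2]])
cv2.imwrite('pics/d.png',cv2.resize(p[140:320,260:500],(800,600)))"
```

```text
[([344.0, 202.0, 23.0, 31.0], 0.63)]
[([367.0, 227.0, 22.0, 32.0], 0.92), ([346.0, 194.0, 22.0, 37.0], 0.59)]
```

View pics/d.png

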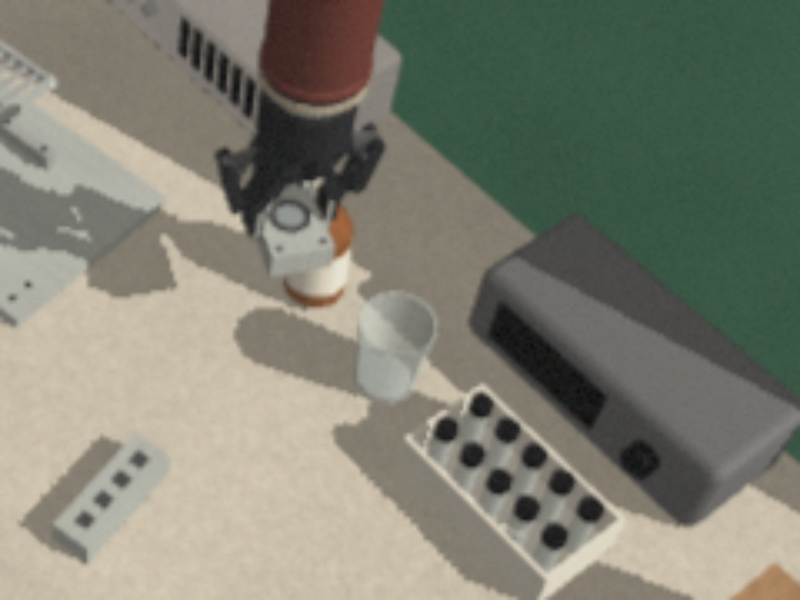

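The bottle is upright and in its original spot, with its base at crop (318,300), but the holder is hovering right beside it. I'll go straight up before moving sideways.

Emit:
{"fn": "send_rows", "kwargs": {
  "steps": [
    {"x": 0, "y": 0, "z": -1.5, "ax": 0, "ay": 0, "az": 0, "claw": 0.3},
    {"x": 0, "y": 0, "z": -2.5, "ax": 0, "ay": 0, "az": 0, "claw": 0.3},
    {"x": 0, "y": 0, "z": -3, "ax": 0, "ay": 0, "az": 0, "claw": 0.3},
    {"x": 2, "y": -3, "z": 0, "ax": 0, "ay": 0, "az": 0, "claw": 0.3},
    {"x": 2.5, "y": -3, "z": 0, "ax": 0, "ay": 0, "az": 0, "claw": 0.3},
    {"x": 2.5, "y": -3, "z": 0, "ax": 0, "ay": 0, "az": 0, "claw": 0.3},
    {"x": 2.5, "y": -3, "z": 0, "ax": 0, "ay": 0, "az": -6, "claw": 0.3},
    {"x": 2.5, "y": -1, "z": 0, "ax": 0, "ay": 0, "az": -6, "claw": 0.3},
    {"x": 0, "y": 0, "z": 0, "ax": 0, "ay": 0, "az": -7, "claw": 0.3},
    {"x": 0, "y": 0, "z": 0, "ax": 0, "ay": 0, "az": -7, "claw": 0.3},
    {"x": 0, "y": 0, "z": 0, "ax": 0, "ay": 0, "az": -7, "claw": 0.3},
    {"x": 0, "y": 0, "z": 0, "ax": 0, "ay": 0, "az": 0, "claw": 0.3}
  ]
}}

```text
clock: 7.2
ee_pos: [0.642, -0.0034, 0.1873]
tool_rot: [3.14, 0.0, 1.727]
ft_force: [0.0, -0.3, -2.2]
finger_gap: 0.0523
finger_force: 64.3
```

```bash
python3 -c "
from h import *
goto(world([-.08,-.008,.06]),9.8)
d=imaging.camera('top')[1]
P=cloud('top',d,(335,138,32,34));Q=P[P[:,2]>.03];print(Q[:,:2].min(0),Q[:,:2].max(0),Q[(Q[:,2]>.11)&(Q[:,2]<.14)].mean(0))"
```

```text
t 7.2 ee [ 0.642  -0.0034  0.1873] stage mm [-135.3  -24.8  187.3] gap 0.0523 F [ 0.  -0.3 -2.2]
q [-0.51  0.38  0.58  1.57 -0.21  1.26  0.26]
shift cm (present axes) [ 5.5  -1.78 12.72] (target axes) [ 5.53 -1.68 12.73] turn deg [ 0.08  0.01 -0.88]
[ 0.6046345  -0.18454111] [ 0.78486244 -0.04200062] [ 0.75751191 -0.15903477  0.12779353]
```

Bottle unmoved. Now I'll lower the holder onto the open end.

Emit:
{"fn": "send_rows", "kwargs": {
  "steps": [
    {"x": 2.75, "y": -0.84, "z": 2, "ax": 0, "ay": 0, "az": -0.9, "claw": 0.3},
    {"x": 2.75, "y": -0.84, "z": 3, "ax": 0, "ay": 0, "az": 0, "claw": 0.3},
    {"x": 0, "y": 0, "z": 3.7, "ax": 0, "ay": 0, "az": 0, "claw": 0.3},
    {"x": 0, "y": 0, "z": 3, "ax": 0, "ay": 0, "az": 0, "claw": 0.3},
    {"x": 0, "y": 0, "z": 2, "ax": 0, "ay": 0, "az": 0, "claw": 0.3},
    {"x": 0, "y": 0, "z": 1.5, "ax": 0, "ay": 0, "az": 0, "claw": 0.3},
    {"x": 0, "y": 0, "z": 0.8, "ax": 0, "ay": 0, "az": 0, "claw": 0.3},
    {"x": 0, "y": 0, "z": 0, "ax": 0, "ay": 0, "az": 0, "claw": 0.3},
    {"x": 0, "y": 0, "z": 0, "ax": 0, "ay": 0, "az": 0, "claw": 0.3}
  ]
}}

```text
clock: 8.0
ee_pos: [0.6172, 0.0493, 0.0263]
tool_rot: [3.141, 0.0, 1.736]
ft_force: [-0.6, -0.3, -2.2]
finger_gap: 0.0528
finger_force: 64.2
```

```bash
python3 -c "
from h import *
goto(world([-.08,-.008,.0195]),9.8)"
```

```text
t 8.0 ee [0.6172 0.0493 0.0263] stage mm [-79.1  -9.3  26.3] gap 0.0528 F [-0.6 -0.3 -2.2]
q [-0.55  0.49  0.5   1.77 -0.28  0.95  0.24]
shift cm (present axes) [-0.09 -0.13  0.68] (target axes) [-0.09 -0.13  0.68] turn deg [ 0.02  0.02 -0.32]
```

Emit:
{"fn": "send_rows", "kwargs": {
  "steps": [
    {"x": 0, "y": -0.1, "z": 0.3, "ax": 0, "ay": 0, "az": -0.3, "claw": 0.3},
    {"x": 0, "y": 0, "z": 0.15, "ax": 0, "ay": 0, "az": 0, "claw": 0.3},
    {"x": 0, "y": 0, "z": 0.1, "ax": 0, "ay": 0, "az": 0, "claw": 0.3},
    {"x": 0, "y": 0, "z": 0.05, "ax": 0, "ay": 0, "az": 0, "claw": 0.3},
    {"x": 0, "y": 0, "z": 0, "ax": 0, "ay": 0, "az": 0, "claw": 0.3},
    {"x": 0, "y": 0, "z": 0, "ax": 0, "ay": 0, "az": 0, "claw": 0.3}
  ]
}}

```text
clock: 8.5
ee_pos: [0.6159, 0.0498, 0.0198]
tool_rot: [3.141, -0.0, 1.744]
ft_force: [-0.4, 1.2, -2.5]
finger_gap: 0.0526
finger_force: 64.2
```

Emit:
{"fn": "send_rows", "kwargs": {
  "steps": [
    {"x": 0, "y": 0, "z": 0.05, "ax": 0, "ay": 0, "az": 0, "claw": 0.3},
    {"x": 0, "y": 0, "z": 0.05, "ax": 0, "ay": 0, "az": 0, "claw": 0.3},
    {"x": 0, "y": 0, "z": 0, "ax": 0, "ay": 0, "az": 0, "claw": 0.3}
  ]
}}

```text
clock: 8.75
ee_pos: [0.6159, 0.0498, 0.0195]
tool_rot: [3.141, -0.0, 1.744]
ft_force: [-3.4, 0.0, 6.0]
finger_gap: 0.0528
finger_force: 65.3
```

Contact with the plate (Fz rose from −2.5 to +6 N). I'll release, rise, and look.

Emit:
{"fn": "send_rows", "kwargs": {
  "steps": [
    {"x": 0, "y": 0, "z": 0, "ax": 0, "ay": 0, "az": 0, "claw": 0.7},
    {"x": 0, "y": 0, "z": 0, "ax": 0, "ay": 0, "az": 0, "claw": 1},
    {"x": 0, "y": 0, "z": 0, "ax": 0, "ay": 0, "az": 0, "claw": 1},
    {"x": 0, "y": 0, "z": -1.5, "ax": 0, "ay": 0, "az": 0, "claw": 1},
    {"x": 0, "y": 0, "z": -3, "ax": 0, "ay": 0, "az": 0, "claw": 1},
    {"x": 0, "y": 0, "z": -4, "ax": 0, "ay": 0, "az": 0, "claw": 1},
    {"x": -4, "y": 0, "z": -4, "ax": 0, "ay": 0, "az": 0, "claw": 0.5},
    {"x": -4, "y": 0, "z": 0, "ax": 0, "ay": 6, "az": 0, "claw": 0.2},
    {"x": -4, "y": 0, "z": 0, "ax": 0, "ay": 7, "az": 0, "claw": 0},
    {"x": -3, "y": 0, "z": 0, "ax": 0, "ay": 7, "az": 0, "claw": 0},
    {"x": 0, "y": 0, "z": 0, "ax": 0, "ay": 0, "az": 0, "claw": 0}
  ]
}}

```text
clock: 9.67
ee_pos: [0.6349, -0.0941, 0.121]
tool_rot: [-3.132, -0.313, 1.719]
ft_force: [-3.7, -4.2, -0.4]
finger_gap: 0.0255
finger_force: 0.0
```

```bash
cat >> h.py <<'E'
def tilt(th):
    z=RS@[np.sin(th),0,-np.cos(th)]; y=RS@[0,-1,0]; return np.c_[np.cross(y,z),y,z]
def holder():
    """holder top in the stage frame, each camera; plate as reference"""
    from bench import imaging
    for c,b in (('side',(200,130,120,125)),('top',(180,172,150,105))):
        P=cloud(c,imaging.camera(c)[1],b); S=(P-O)@RS
        m=(S[:,0]>-.14)&(S[:,0]<.09)&(S[:,1]>-.038)&(S[:,1]<.04)&(S[:,2]>.031)&(S[:,2]<.046)
        print(c,m.sum(),np.median(S[m,2]).round(4) if m.any() else '',rect(S[m]) if m.sum()>5 else '')
E
python3 -c "
from h import *
goto(world([-.14,-.013,.03]),Rt=tilt(np.radians(60)))
holder()"
```

```text
t 9.67 ee [ 0.6349 -0.0941  0.121 ] stage mm [-223.5   -2.4  121. ] gap 0.0255 F [-3.7 -4.2 -0.4]
q [-0.13  0.53  0.52  1.53 -0.54  1.34  0.67]
shift cm (present axes) [ 5.17  0.97 11.23] (target axes) [-3.71  1.06 11.78] turn deg [ 0.35 42.09 -1.25]
side 394 0.0389 (array([-14.5,   0.2]), array([209.9,  70.4]), 2.2)
top 682 0.0376 (array([-14.2,   0.6]), array([ 75.2, 207.8]), 89.5)
```

Emit:
{"fn": "send_rows", "kwargs": {
  "steps": [
    {"x": 0, "y": 0, "z": 0, "ax": 0, "ay": 6.5, "az": 0, "claw": 0.15},
    {"x": 0, "y": 0, "z": 0, "ax": 0, "ay": 6.5, "az": 0, "claw": 0.15},
    {"x": 0, "y": 0, "z": 0, "ax": 0, "ay": 6.5, "az": 0, "claw": 0.15},
    {"x": 0, "y": 0, "z": 0, "ax": 0, "ay": 6.5, "az": 0, "claw": 0.15},
    {"x": 0, "y": 0, "z": 0, "ax": 0, "ay": 6, "az": 0, "claw": 0.15},
    {"x": 0, "y": 0, "z": 0, "ax": 0, "ay": 3, "az": 0, "claw": 0.15},
    {"x": 0, "y": 0, "z": 0, "ax": 0, "ay": 0, "az": 0, "claw": 0.15},
    {"x": 0, "y": 0, "z": 0, "ax": 0, "ay": 0, "az": 0, "claw": 0.15}
  ]
}}

```text
clock: 10.43
ee_pos: [0.6376, -0.0744, 0.123]
tool_rot: [-3.132, -0.923, 1.738]
ft_force: [-0.1, 0.4, 0.2]
finger_gap: 0.0128
finger_force: 0.0
```

```bash
cat >> h.py <<'E'
def holder(x0=-.14,x1=-.01):
    from bench import imaging
    from scipy.spatial import cKDTree
    for c,b in (('side',(200,130,120,125)),('top',(180,172,150,105))):
        P=cloud(c,imaging.camera(c)[1],b); S=(P-O)@RS
        m=(S[:,0]>x0)&(S[:,0]<x1)&(S[:,1]>-.045)&(S[:,1]<.04)&(S[:,2]>.033)&(S[:,2]<.045); S=S[m]
        if len(S)<20: print(c,len(S)); continue
        k=cKDTree(S); S=S[[len(n)>6 for n in k.query_ball_point(S,.007)]]
        print(c,len(S),np.median(S[:,2]).round(4),rect(S),'lo/hi',np.round(S.min(0)*1000),np.round(S.max(0)*1000))
E
python3 -c "
from h import *
goto(world([-.15,-.012,.06]),Rt=tilt(np.radians(55)))
holder()
p,d=imaging.camera('side');cv2.imwrite('pics/e.png',cv2.resize(p[90:270,180:420],(800,600)))"
```

```text
t 10.43 ee [ 0.6376 -0.0744  0.123 ] stage mm [-204.5   -8.4  123. ] gap 0.0128 F [-0.1  0.4  0.2]
q [ 0.21  0.81  0.35  1.33 -0.9   1.76  0.88]
shift cm (present axes) [-1.73  0.42  8.15] (target axes) [-2.03  0.36  8.08] turn deg [-0.35  2.09 -0.16]
side 301 0.0389 (array([-78.7,  -8.1]), array([55.2, 79.8]), 88.9) lo/hi [-119.  -36.   33.] [-39.  20.  45.]
top 651 0.0377 (array([-78.2,  -6.2]), array([54.2, 79.5]), 89.9) lo/hi [-118.  -33.   33.] [-38.  21.  43.]
```

View pics/e.png

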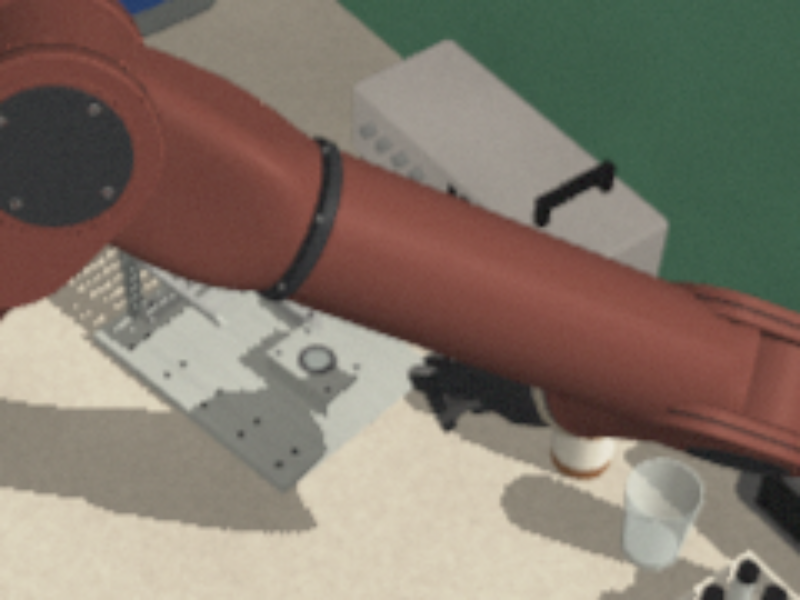

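The holder sits square on the plate at crop (317,358), about stage (−78, −7) mm. The fence gap is about 6 mm. I'll approach low behind its near end.

Emit:
{"fn": "send_rows", "kwargs": {
  "steps": [
    {"x": -0.6, "y": 0.25, "z": 2.7, "ax": 0, "ay": 2, "az": 0, "claw": 0.15},
    {"x": -0.7, "y": 0.2, "z": 2.7, "ax": 0, "ay": 0, "az": 0, "claw": 0.15},
    {"x": -0.7, "y": 0.2, "z": 2.7, "ax": 0, "ay": 0, "az": 0, "claw": 0.15},
    {"x": -1, "y": 0, "z": 0.7, "ax": 0, "ay": 0, "az": 0, "claw": 0.15},
    {"x": -1, "y": 0, "z": 0.7, "ax": 0, "ay": 0, "az": 0, "claw": 0.15},
    {"x": 0, "y": 0, "z": 0, "ax": 0, "ay": 0, "az": 0, "claw": 0.15},
    {"x": 0, "y": 0, "z": 0, "ax": 0, "ay": 0, "az": 0, "claw": 0.15}
  ]
}}

```text
clock: 11.17
ee_pos: [0.6344, -0.0217, 0.0362]
tool_rot: [-3.134, -0.958, 1.737]
ft_force: [-0.2, 0.2, -0.0]
finger_gap: 0.0126
finger_force: 0.0
```

```bash
python3 -c "
from h import *
goto(world([-.135,-.008,.023]),Rt=tilt(np.radians(55)))"
```

```text
t 11.17 ee [ 0.6344 -0.0217  0.0362] stage mm [-152.1  -14.2   36.2] gap 0.0126 F [-0.2  0.2 -0. ]
q [ 0.17  0.88  0.3   1.42 -0.95  1.64  0.95]
shift cm (present axes) [-0.1  -0.61  2.16] (target axes) [-0.1  -0.62  2.16] turn deg [-0.25  0.11 -0.15]
```

Emit:
{"fn": "send_rows", "kwargs": {
  "steps": [
    {"x": -0.1, "y": -0.6, "z": 1.1, "ax": 0, "ay": 0, "az": 0, "claw": 0.15},
    {"x": 0, "y": 0, "z": 1.06, "ax": 0, "ay": 0, "az": 0, "claw": 0.15},
    {"x": 0.23, "y": 0, "z": 0.33, "ax": 0, "ay": 0, "az": 0, "claw": 0.15},
    {"x": 0.23, "y": 0, "z": 0.33, "ax": 0, "ay": 0, "az": 0, "claw": 0.15},
    {"x": 0.23, "y": 0, "z": 0.33, "ax": 0, "ay": 0, "az": 0, "claw": 0.15},
    {"x": 0.23, "y": 0, "z": 0.33, "ax": 0, "ay": 0, "az": 0, "claw": 0.15},
    {"x": 0.23, "y": 0, "z": 0.33, "ax": 0, "ay": 0, "az": 0, "claw": 0.15},
    {"x": 0.23, "y": 0, "z": 0.33, "ax": 0, "ay": 0, "az": 0, "claw": 0.15},
    {"x": 0, "y": 0, "z": 0, "ax": 0, "ay": 0, "az": 0, "claw": 0.15}
  ]
}}

```text
clock: 11.92
ee_pos: [0.6211, 0.0193, 0.0229]
tool_rot: [-3.134, -0.96, 1.739]
ft_force: [-0.2, -1.0, 0.8]
finger_gap: 0.0131
finger_force: 0.2
```

```bash
python3 -c "
from h import *
goto(world([-.066,-.008,.023]),Rt=tilt(np.radians(55)))
holder()"
```

```text
t 11.92 ee [0.6211 0.0193 0.0229] stage mm [-109.3   -8.1   22.9] gap 0.0131 F [-0.2 -1.   0.8]
q [ 0.13  0.86  0.28  1.5  -0.97  1.57  0.97]
shift cm (present axes) [ 2.49 -0.    3.55] (target axes) [ 2.49 -0.01  3.55] turn deg [-0.27  0.02 -0.1 ]
side 287 0.0393 (array([-73.7,  -7.4]), array([53.3, 97.1]), 88.6) lo/hi [-122.  -34.   33.] [-25.  20.  44.]
top 729 0.0378 (array([-77.8,  -6. ]), array([107.1,  54.1]), 0.0) lo/hi [-131.  -33.   33.] [-24.  21.  45.]
```

Emit:
{"fn": "send_rows", "kwargs": {
  "steps": [
    {"x": 0.31, "y": 0, "z": 0.44, "ax": 0, "ay": 0, "az": 0, "claw": 0.15},
    {"x": 0.31, "y": 0, "z": 0.44, "ax": 0, "ay": 0, "az": 0, "claw": 0.15},
    {"x": 0.31, "y": 0, "z": 0.44, "ax": 0, "ay": 0, "az": 0, "claw": 0.15},
    {"x": 0.31, "y": 0, "z": 0.44, "ax": 0, "ay": 0, "az": 0, "claw": 0.15},
    {"x": 0.31, "y": 0, "z": 0.44, "ax": 0, "ay": 0, "az": 0, "claw": 0.15},
    {"x": 0.31, "y": 0, "z": 0.44, "ax": 0, "ay": 0, "az": 0, "claw": 0.15},
    {"x": 0.31, "y": 0, "z": 0.44, "ax": 0, "ay": 0, "az": 0, "claw": 0.15},
    {"x": 0.31, "y": 0, "z": 0.44, "ax": 0, "ay": 0, "az": 0, "claw": 0.15},
    {"x": 0, "y": 0, "z": 0, "ax": 0, "ay": 0, "az": 0, "claw": 0.15}
  ]
}}

```text
clock: 12.77
ee_pos: [0.6133, 0.0626, 0.0229]
tool_rot: [-3.133, -0.96, 1.739]
ft_force: [-0.5, 0.1, -0.8]
finger_gap: 0.0131
finger_force: 0.0
```

Emit:
{"fn": "send_rows", "kwargs": {
  "steps": [
    {"x": -0.86, "y": 0, "z": -1.23, "ax": 0, "ay": 0, "az": 0, "claw": 0},
    {"x": -0.86, "y": 0, "z": -1.23, "ax": 0, "ay": 0, "az": 0, "claw": 0},
    {"x": 0, "y": -2.65, "z": 0, "ax": 0, "ay": 0, "az": 0, "claw": 0},
    {"x": 0, "y": -2.65, "z": 0, "ax": 0, "ay": 0, "az": 0, "claw": 0},
    {"x": 1.2, "y": 0, "z": 1.7, "ax": 0, "ay": 0, "az": 0, "claw": 0},
    {"x": 1.2, "y": 0, "z": 1.7, "ax": 0, "ay": 0, "az": 0, "claw": 0},
    {"x": 1.2, "y": 0, "z": 1.7, "ax": 0, "ay": 0, "az": 0, "claw": 0},
    {"x": 1.2, "y": 0, "z": 1.7, "ax": 0, "ay": 0, "az": 0, "claw": 0},
    {"x": 0, "y": 0, "z": 0, "ax": 0, "ay": 0, "az": 0, "claw": 0},
    {"x": 0, "y": 0, "z": 0, "ax": 0, "ay": 0, "az": 0, "claw": 0}
  ]
}}

```text
clock: 13.6
ee_pos: [0.5525, 0.1037, 0.0234]
tool_rot: [-3.134, -0.959, 1.738]
ft_force: [-0.5, -0.6, 0.4]
finger_gap: -0.0002
finger_force: 0.0
```

```bash
python3 -c "
from h import *
goto(world([-.012,.045,.023]),Rt=tilt(np.radians(55)))
holder(-.075,.04)
p,d=imaging.camera('side');cv2.imwrite('pics/f.png',cv2.resize(p[110:260,180:380],(800,600)))"
```

```text
t 13.6 ee [0.5525 0.1037 0.0234] stage mm [-14.6  45.1  23.4] gap -0.0002 F [-0.5 -0.6  0.4]
q [ 0.04  0.72  0.25  1.76 -1.01  1.43  1.  ]
shift cm (present axes) [0.11 0.02 0.23] (target axes) [0.11 0.01 0.23] turn deg [-0.26  0.04 -0.13]
side 50 0.039 (array([-7.1,  9.2]), array([40.4, 18.6]), 2.4) lo/hi [-27.  -1.  35.] [13. 19. 43.]
top 474 0.0377 (array([-22.1,   2.9]), array([72.4, 74.2]), 88.3) lo/hi [-60. -33.  33.] [15. 39. 43.]
```

View pics/f.png

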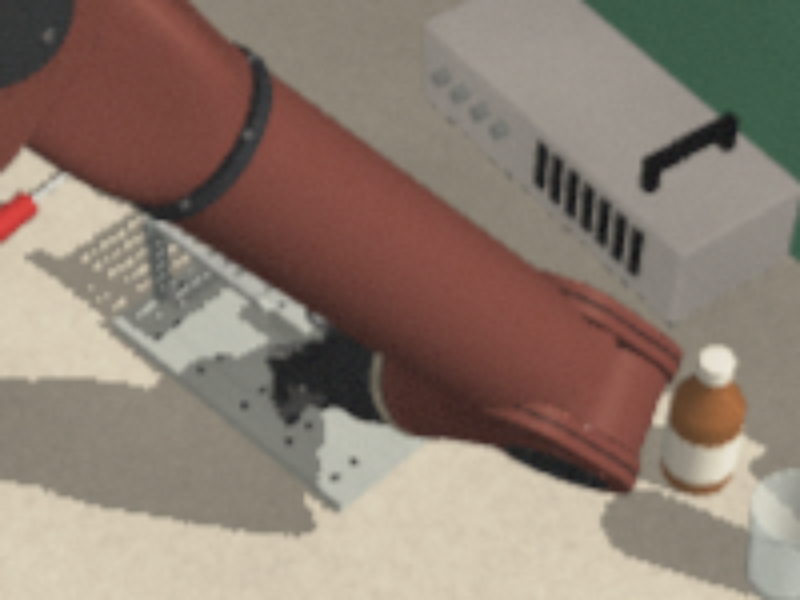

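Emit:
{"fn": "send_rows", "kwargs": {
  "steps": [
    {"x": 0, "y": 0.4, "z": 0, "ax": 0, "ay": 0, "az": 0, "claw": 0},
    {"x": 0, "y": 0.3, "z": 0, "ax": 0, "ay": 0, "az": 0, "claw": 0},
    {"x": 0, "y": 0.3, "z": 0, "ax": 0, "ay": 0, "az": 0, "claw": 0},
    {"x": 0, "y": 0.2, "z": 0, "ax": 0, "ay": 0, "az": 0, "claw": 0},
    {"x": 0, "y": 0.2, "z": 0, "ax": 0, "ay": 0, "az": 0, "claw": 0}
  ]
}}

```text
clock: 14.17
ee_pos: [0.5662, 0.1064, 0.0231]
tool_rot: [-3.133, -0.959, 1.737]
ft_force: [-2.5, -1.6, 0.9]
finger_gap: 0.0002
finger_force: 1.0
```

Emit:
{"fn": "send_rows", "kwargs": {
  "steps": [
    {"x": 0, "y": 0.1, "z": 0, "ax": 0, "ay": 0, "az": 0, "claw": 0},
    {"x": 0, "y": 0.1, "z": 0, "ax": 0, "ay": 0, "az": 0, "claw": 0}
  ]
}}

```text
clock: 14.33
ee_pos: [0.5679, 0.107, 0.0231]
tool_rot: [-3.133, -0.959, 1.737]
ft_force: [-1.2, 0.3, 1.3]
finger_gap: 0.0001
finger_force: 0.8
```

Emit:
{"fn": "send_rows", "kwargs": {
  "steps": [
    {"x": 0, "y": 0.1, "z": 0, "ax": 0, "ay": 0, "az": 0, "claw": 0},
    {"x": 0, "y": 0.1, "z": 0, "ax": 0, "ay": 0, "az": 0, "claw": 0}
  ]
}}

```text
clock: 14.5
ee_pos: [0.5699, 0.1073, 0.0231]
tool_rot: [-3.133, -0.959, 1.737]
ft_force: [-1.0, -0.9, 1.1]
finger_gap: -0.0002
finger_force: 0.7
```

```bash
python3 -c "
from h import *
goto(world([-.012,.029,.023]),Rt=tilt(np.radians(55)))
holder(-.075,.04)"
```

```text
t 14.5 ee [0.5699 0.1073 0.0231] stage mm [-13.9  27.3  23.1] gap -0.0002 F [-1.  -0.9  1.1]
q [ 0.03  0.74  0.25  1.72 -1.01  1.43  0.98]
shift cm (present axes) [ 0.1  -0.17  0.17] (target axes) [ 0.1  -0.17  0.16] turn deg [-0.27  0.04 -0.16]
side 65 0.0387 (array([-4.9,  3.7]), array([40.9, 37.4]), 72.0) lo/hi [-27. -15.  34.] [14. 29. 43.]
top 454 0.0379 (array([-21.6,  -0.2]), array([78.2, 72.5]), 89.8) lo/hi [-58. -39.  33.] [15. 39. 45.]
```

Emit:
{"fn": "send_rows", "kwargs": {
  "steps": [
    {"x": 0, "y": 0.1, "z": 0, "ax": 0, "ay": 0, "az": 0, "claw": 0},
    {"x": 0, "y": 0, "z": 0, "ax": 0, "ay": 0, "az": 0, "claw": 0}
  ]
}}

```text
clock: 14.77
ee_pos: [0.5709, 0.1075, 0.0231]
tool_rot: [-3.133, -0.959, 1.737]
ft_force: [-2.3, -0.4, -0.1]
finger_gap: -0.0003
finger_force: 0.7
```

Emit:
{"fn": "send_rows", "kwargs": {
  "steps": [
    {"x": 0, "y": 0.1, "z": 0, "ax": 0, "ay": 0, "az": 0, "claw": 0},
    {"x": 0, "y": 0, "z": 0, "ax": 0, "ay": 0, "az": 0, "claw": 0}
  ]
}}

```text
clock: 14.93
ee_pos: [0.571, 0.1078, 0.0231]
tool_rot: [-3.131, -0.96, 1.736]
ft_force: [-6.5, -0.1, 2.6]
finger_gap: 0.0003
finger_force: 2.9
```

Emit:
{"fn": "send_rows", "kwargs": {
  "steps": [
    {"x": 0, "y": 0.1, "z": 0, "ax": 0, "ay": 0, "az": 0, "claw": 0},
    {"x": 0, "y": 0, "z": 0, "ax": 0, "ay": 0, "az": 0, "claw": 0}
  ]
}}

```text
clock: 15.1
ee_pos: [0.571, 0.108, 0.0231]
tool_rot: [-3.128, -0.961, 1.735]
ft_force: [-10.3, -2.4, 4.2]
finger_gap: 0.0001
finger_force: 5.0
```

Emit:
{"fn": "send_rows", "kwargs": {
  "steps": [
    {"x": 0, "y": -0.7, "z": 0, "ax": 0, "ay": 0, "az": 0, "claw": 0},
    {"x": 0, "y": -0.8, "z": 0, "ax": 0, "ay": 0, "az": 0, "claw": 0},
    {"x": -1.15, "y": 0, "z": -1.65, "ax": 0, "ay": 0, "az": 0, "claw": 0.1},
    {"x": -1.15, "y": 0, "z": -1.65, "ax": 0, "ay": 0, "az": 0, "claw": 0.1},
    {"x": -1.15, "y": 0, "z": -1.65, "ax": 0, "ay": 0, "az": 0, "claw": 0.1},
    {"x": -0.6, "y": 0, "z": -0.8, "ax": 0, "ay": 0, "az": 0, "claw": 0.1},
    {"x": 0, "y": 2.7, "z": 0, "ax": 0, "ay": 0, "az": 0, "claw": 0.1},
    {"x": 0, "y": 2.5, "z": 0, "ax": 0, "ay": 0, "az": 0, "claw": 0.1},
    {"x": 0, "y": 0, "z": 0, "ax": 0, "ay": 0, "az": 0, "claw": 0.1},
    {"x": 0, "y": 0, "z": 0, "ax": 0, "ay": 0, "az": 0, "claw": 0.1}
  ]
}}

```text
clock: 15.93
ee_pos: [0.622, 0.0458, 0.0227]
tool_rot: [-3.135, -0.959, 1.74]
ft_force: [0.1, -0.5, 0.5]
finger_gap: 0.0087
finger_force: 0.0
```

```bash
python3 -c "
from h import *
goto(world([-.0013,-.013,.023]),Rt=tilt(np.radians(55)))
holder(-.07,.04)"
```

```text
t 15.93 ee [0.622  0.0458 0.0227] stage mm [-83.4 -13.5  22.7] gap 0.0087 F [ 0.1 -0.5  0.5]
q [ 0.1   0.84  0.27  1.53 -0.99  1.54  0.95]
shift cm (present axes) [ 4.74 -0.02  6.71] (target axes) [ 4.74 -0.05  6.71] turn deg [-0.28  0.03 -0.06]
side 215 0.0389 (array([-22.8, -11.1]), array([73. , 49.5]), 6.3) lo/hi [-58. -39.  35.] [16. 13. 45.]
top 487 0.0376 (array([-21.7, -12.5]), array([73.5, 54.2]), 1.2) lo/hi [-59. -40.  33.] [15. 15. 43.]
```

Emit:
{"fn": "send_rows", "kwargs": {
  "steps": [
    {"x": 0.8, "y": 0, "z": 1.15, "ax": 0, "ay": 0, "az": 0, "claw": 0.1},
    {"x": 0.31, "y": 0, "z": 0.44, "ax": 0, "ay": 0, "az": 0, "claw": 0.1},
    {"x": 0.31, "y": 0, "z": 0.44, "ax": 0, "ay": 0, "az": 0, "claw": 0.1},
    {"x": 0.31, "y": 0, "z": 0.44, "ax": 0, "ay": 0, "az": 0, "claw": 0.1},
    {"x": 0.31, "y": 0, "z": 0.44, "ax": 0, "ay": 0, "az": 0, "claw": 0.1},
    {"x": 0.31, "y": 0, "z": 0.44, "ax": 0, "ay": 0, "az": 0, "claw": 0.1},
    {"x": 0.31, "y": 0, "z": 0.44, "ax": 0, "ay": 0, "az": 0, "claw": 0.1}
  ]
}}

```text
clock: 16.62
ee_pos: [0.6133, 0.0907, 0.0228]
tool_rot: [-3.133, -0.959, 1.737]
ft_force: [-1.6, -3.2, 0.7]
finger_gap: 0.0087
finger_force: 1.5
```

Emit:
{"fn": "send_rows", "kwargs": {
  "steps": [
    {"x": 0.31, "y": 0, "z": 0.44, "ax": 0, "ay": 0, "az": 0, "claw": 0.1},
    {"x": 0.31, "y": 0, "z": 0.44, "ax": 0, "ay": 0, "az": 0, "claw": 0.1},
    {"x": 0.31, "y": 0, "z": 0.44, "ax": 0, "ay": 0, "az": 0, "claw": 0.1},
    {"x": 0.31, "y": 0, "z": 0.44, "ax": 0, "ay": 0, "az": 0, "claw": 0.1},
    {"x": 0, "y": 0, "z": 0, "ax": 0, "ay": 0, "az": 0, "claw": 0.1}
  ]
}}

```text
clock: 17.03
ee_pos: [0.6097, 0.1137, 0.0231]
tool_rot: [-3.134, -0.96, 1.739]
ft_force: [0.4, 0.9, -0.4]
finger_gap: 0.0087
finger_force: 0.0
```

```bash
python3 -c "
from h import *
goto(world([-.0013,-.013,.023]),Rt=tilt(np.radians(55)))"
```

```text
t 17.03 ee [0.6097 0.1137 0.0231] stage mm [-14.4 -12.9  23.1] gap 0.0087 F [ 0.4  0.9 -0.4]
q [ 0.02  0.79  0.24  1.62 -1.03  1.45  0.93]
shift cm (present axes) [0.74 0.02 1.09] (target axes) [0.74 0.01 1.08] turn deg [-0.31 -0.03 -0.09]
```

Emit:
{"fn": "send_rows", "kwargs": {
  "steps": [
    {"x": 0.15, "y": 0, "z": 0.21, "ax": 0, "ay": 0, "az": 0, "claw": 0.1},
    {"x": 0.15, "y": 0, "z": 0.21, "ax": 0, "ay": 0, "az": 0, "claw": 0.1},
    {"x": 0.15, "y": 0, "z": 0.21, "ax": 0, "ay": 0, "az": 0, "claw": 0.1},
    {"x": 0.12, "y": 0, "z": 0.16, "ax": 0, "ay": 0, "az": 0, "claw": 0.1},
    {"x": 0, "y": 0, "z": 0, "ax": 0, "ay": 0, "az": 0, "claw": 0.1}
  ]
}}

```text
clock: 17.45
ee_pos: [0.6082, 0.122, 0.0232]
tool_rot: [-3.134, -0.96, 1.738]
ft_force: [1.3, -0.0, -0.1]
finger_gap: 0.0084
finger_force: 0.1
```

Emit:
{"fn": "send_rows", "kwargs": {
  "steps": [
    {"x": 0.06, "y": 0, "z": 0.08, "ax": 0, "ay": 0, "az": 0, "claw": 0.1},
    {"x": 0, "y": 0, "z": 0, "ax": 0, "ay": 0, "az": 0, "claw": 0.1}
  ]
}}

```text
clock: 17.62
ee_pos: [0.608, 0.1224, 0.0231]
tool_rot: [-3.134, -0.959, 1.737]
ft_force: [1.0, -1.1, 0.1]
finger_gap: 0.0085
finger_force: 0.2
```

Emit:
{"fn": "send_rows", "kwargs": {
  "steps": [
    {"x": 0.06, "y": 0, "z": 0.08, "ax": 0, "ay": 0, "az": 0, "claw": 0.1},
    {"x": 0, "y": 0, "z": 0, "ax": 0, "ay": 0, "az": 0, "claw": 0.1}
  ]
}}

```text
clock: 17.78
ee_pos: [0.6078, 0.1233, 0.0231]
tool_rot: [-3.133, -0.959, 1.737]
ft_force: [0.6, -0.9, 0.7]
finger_gap: 0.0085
finger_force: 0.6
```

Emit:
{"fn": "send_rows", "kwargs": {
  "steps": [
    {"x": 0.06, "y": 0, "z": 0.08, "ax": 0, "ay": 0, "az": 0, "claw": 0.1},
    {"x": 0, "y": 0, "z": 0, "ax": 0, "ay": 0, "az": 0, "claw": 0.1}
  ]
}}

```text
clock: 17.95
ee_pos: [0.6076, 0.1244, 0.0231]
tool_rot: [-3.133, -0.959, 1.737]
ft_force: [0.2, -1.3, -0.7]
finger_gap: 0.0088
finger_force: 0.7
```

Emit:
{"fn": "send_rows", "kwargs": {
  "steps": [
    {"x": 0.06, "y": 0, "z": 0.08, "ax": 0, "ay": 0, "az": 0, "claw": 0.1},
    {"x": 0, "y": 0, "z": 0, "ax": 0, "ay": 0, "az": 0, "claw": 0.1}
  ]
}}

```text
clock: 18.12
ee_pos: [0.6074, 0.1255, 0.0231]
tool_rot: [-3.133, -0.959, 1.737]
ft_force: [1.1, -1.1, -0.3]
finger_gap: 0.0086
finger_force: 0.6
```

Emit:
{"fn": "send_rows", "kwargs": {
  "steps": [
    {"x": 0.06, "y": 0, "z": 0.08, "ax": 0, "ay": 0, "az": 0, "claw": 0.1},
    {"x": 0, "y": 0, "z": 0, "ax": 0, "ay": 0, "az": 0, "claw": 0.1}
  ]
}}

```text
clock: 18.28
ee_pos: [0.6072, 0.1265, 0.0231]
tool_rot: [-3.133, -0.959, 1.737]
ft_force: [0.3, -0.6, 0.2]
finger_gap: 0.0081
finger_force: 0.5
```

Emit:
{"fn": "send_rows", "kwargs": {
  "steps": [
    {"x": 0.06, "y": 0, "z": 0.08, "ax": 0, "ay": 0, "az": 0, "claw": 0.1},
    {"x": 0, "y": 0, "z": 0, "ax": 0, "ay": 0, "az": 0, "claw": 0.1}
  ]
}}

```text
clock: 18.45
ee_pos: [0.607, 0.1274, 0.0232]
tool_rot: [-3.133, -0.959, 1.737]
ft_force: [0.2, -1.1, -0.1]
finger_gap: 0.0085
finger_force: 0.4
```

```bash
python3 -c "
from h import *
goto(world([-.0013,-.013,.023]),Rt=tilt(np.radians(55)))
holder(-.04,.09)"
```

```text
t 18.45 ee [0.607  0.1274 0.0232] stage mm [ -0.4 -12.6  23.2] gap 0.0085 F [ 0.2 -1.1 -0.1]
q [ 0.01  0.78  0.24  1.63 -1.04  1.44  0.92]
shift cm (present axes) [-0.06  0.04 -0.06] (target axes) [-0.06  0.04 -0.06] turn deg [-0.27  0.04 -0.15]
side 35 0.0378 (array([ 17.3, -20.8]), array([39., 46.]), 55.3) lo/hi [  4. -37.  35.] [47.  8. 42.]
top 448 0.0377 (array([ 34. , -12.6]), array([87.5, 53.9]), 0.2) lo/hi [-10. -40.  33.] [78. 14. 43.]
```

Emit:
{"fn": "send_rows", "kwargs": {
  "steps": [
    {"x": 0.06, "y": 0, "z": 0.08, "ax": 0, "ay": 0, "az": 0, "claw": 0.1},
    {"x": 0.06, "y": 0, "z": 0.08, "ax": 0, "ay": 0, "az": 0, "claw": 0.1},
    {"x": 0, "y": 0, "z": 0, "ax": 0, "ay": 0, "az": 0, "claw": 0.1}
  ]
}}

```text
clock: 18.8
ee_pos: [0.6071, 0.1278, 0.0232]
tool_rot: [-3.134, -0.957, 1.736]
ft_force: [1.4, -5.8, 0.3]
finger_gap: 0.0081
finger_force: 2.8
```

Emit:
{"fn": "send_rows", "kwargs": {
  "steps": [
    {"x": 0.06, "y": 0, "z": 0.08, "ax": 0, "ay": 0, "az": 0, "claw": 0.1},
    {"x": 0, "y": 0, "z": 0, "ax": 0, "ay": 0, "az": 0, "claw": 0.1}
  ]
}}

```text
clock: 18.97
ee_pos: [0.6071, 0.1279, 0.0232]
tool_rot: [-3.134, -0.956, 1.736]
ft_force: [0.0, -8.5, 2.4]
finger_gap: 0.0088
finger_force: 4.3
```

Emit:
{"fn": "send_rows", "kwargs": {
  "steps": [
    {"x": 0.06, "y": 0, "z": 0.08, "ax": 0, "ay": 0, "az": 0, "claw": 0.1},
    {"x": 0, "y": 0, "z": 0, "ax": 0, "ay": 0, "az": 0, "claw": 0.1}
  ]
}}

```text
clock: 19.13
ee_pos: [0.6071, 0.128, 0.0231]
tool_rot: [-3.134, -0.956, 1.735]
ft_force: [0.4, -12.2, 3.2]
finger_gap: 0.0083
finger_force: 5.9
```

It's in contact with the back fence. I'll back off and check.

Emit:
{"fn": "send_rows", "kwargs": {
  "steps": [
    {"x": -0.3, "y": 0, "z": -0.43, "ax": 0, "ay": 0, "az": 0, "claw": 0.1},
    {"x": -1.15, "y": 0, "z": -1.65, "ax": 0, "ay": 0, "az": 0, "claw": 0},
    {"x": -1.4, "y": -1, "z": -2, "ax": 0, "ay": 0, "az": 0, "claw": 0},
    {"x": -1.4, "y": -2, "z": -2, "ax": 0, "ay": 0, "az": 0, "claw": 0},
    {"x": -1.4, "y": -2.7, "z": -2, "ax": 0, "ay": 0, "az": 0, "claw": 0},
    {"x": -1.4, "y": 0, "z": -2, "ax": 0, "ay": 0, "az": 0, "claw": 0},
    {"x": 0, "y": 0, "z": 0, "ax": 0, "ay": 0, "az": 0, "claw": 0}
  ]
}}

```text
clock: 19.72
ee_pos: [0.5712, -0.0074, 0.0231]
tool_rot: [-3.13, -0.955, 1.728]
ft_force: [0.3, -0.5, -0.1]
finger_gap: 0.0001
finger_force: 0.0
```

```bash
python3 -c "
from h import *
goto(world([.001,.045,.023]),Rt=tilt(np.radians(55)))
holder(-.04,.095)
p,d=imaging.camera('top');q=imaging.camera('side')[0]
cv2.imwrite('pics/g.png',np.hstack([cv2.resize(p[175:275,185:305],(440,400),interpolation=3),cv2.resize(q[125:245,200:308],(360,400),interpolation=3)]))"
```

```text
t 19.72 ee [ 0.5712 -0.0074  0.0231] stage mm [-127.2   45.6   23.1] gap 0.0001 F [ 0.3 -0.5 -0.1]
q [ 0.16  0.8   0.31  1.61 -0.94  1.56  1.04]
shift cm (present axes) [ 7.39 -0.   10.47] (target axes) [ 7.34  0.06 10.5 ] turn deg [ 0.03  0.27 -0.47]
side 2
top 431 0.0376 (array([ 41.2, -12.6]), array([73. , 54.4]), 0.2) lo/hi [  5. -40.  33.] [78. 15. 43.]
```

View pics/g.png

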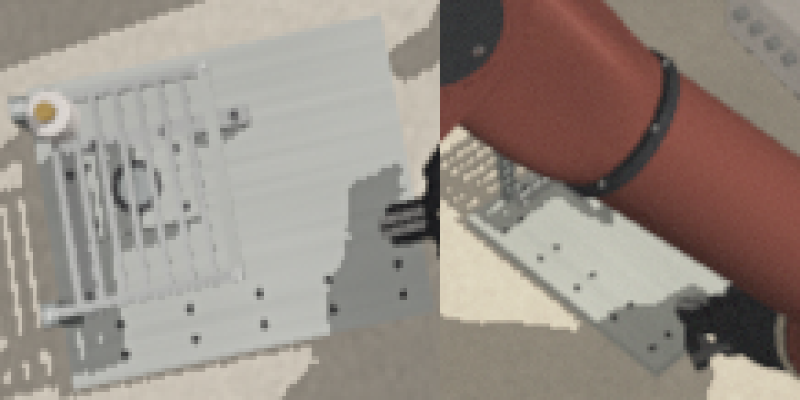

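The top view shows the holder's near edge at x≈+5 mm and its side at y≈−40 mm, square within 0.2°. I'll probe its side gently near the end to confirm it's flush.

Emit:
{"fn": "send_rows", "kwargs": {
  "steps": [
    {"x": 1.48, "y": 0, "z": 2.12, "ax": 0, "ay": 0.3, "az": -0.5, "claw": 0},
    {"x": 1.48, "y": 0, "z": 2.12, "ax": 0, "ay": 0, "az": 0, "claw": 0},
    {"x": 1.48, "y": 0, "z": 2.12, "ax": 0, "ay": 0, "az": 0, "claw": 0},
    {"x": 1.48, "y": 0, "z": 2.12, "ax": 0, "ay": 0, "az": 0, "claw": 0},
    {"x": 1.48, "y": 0, "z": 2.12, "ax": 0, "ay": 0, "az": 0, "claw": 0},
    {"x": 0, "y": 0, "z": 0, "ax": 0, "ay": 0, "az": 0, "claw": 0},
    {"x": 0, "y": 0, "z": 0, "ax": 0, "ay": 0, "az": 0, "claw": 0}
  ]
}}

```text
clock: 20.5
ee_pos: [0.5478, 0.1307, 0.0246]
tool_rot: [3.137, -0.966, 1.758]
ft_force: [-0.1, -0.9, -0.5]
finger_gap: 0.0001
finger_force: 0.0
```

```bash
python3 -c "
from h import *
goto(world([.003,.028,.023]),Rt=tilt(np.radians(55)))"
```

```text
t 20.5 ee [0.5478 0.1307 0.0246] stage mm [12.9 45.2 24.6] gap 0.0001 F [-0.1 -0.9 -0.5]
q [ 0.01  0.7   0.23  1.79 -1.03  1.4   1.  ]
shift cm (present axes) [-0.71  1.7  -0.73] (target axes) [-0.7   1.72 -0.72] turn deg [-0.48 -0.37  0.53]
```

Emit:
{"fn": "send_rows", "kwargs": {
  "steps": [
    {"x": -0.65, "y": 0, "z": -0.7, "ax": -0.5, "ay": -0.4, "az": 0.5, "claw": 0},
    {"x": 0, "y": 0.5, "z": 0, "ax": 0, "ay": 0, "az": 0, "claw": 0},
    {"x": 0, "y": 0.5, "z": 0, "ax": 0, "ay": 0, "az": 0, "claw": 0},
    {"x": 0, "y": 0.4, "z": 0, "ax": 0, "ay": 0, "az": 0, "claw": 0},
    {"x": 0, "y": 0.2, "z": 0, "ax": 0, "ay": 0, "az": 0, "claw": 0},
    {"x": 0, "y": 0, "z": 0, "ax": 0, "ay": 0, "az": 0, "claw": 0}
  ]
}}

```text
clock: 21.0
ee_pos: [0.5668, 0.1207, 0.0226]
tool_rot: [3.141, -0.958, 1.738]
ft_force: [0.5, -0.2, 0.4]
finger_gap: -0.0001
finger_force: 0.0
```

```bash
python3 -c "
from h import *
goto(world([.003,.026,.023]),Rt=tilt(np.radians(55)))"
```

```text
t 21.0 ee [0.5668 0.1207 0.0226] stage mm [-0.2 28.2 22.6] gap -0.0001 F [ 0.5 -0.2  0.4]
q [ 0.02  0.73  0.24  1.74 -1.03  1.41  0.98]
shift cm (present axes) [0.22 0.22 0.24] (target axes) [0.22 0.22 0.24] turn deg [ 0.25  0.14 -0.13]
```

Emit:
{"fn": "send_rows", "kwargs": {
  "steps": [
    {"x": 0, "y": 0.1, "z": 0, "ax": 0, "ay": 0, "az": 0, "claw": 0},
    {"x": 0, "y": 0, "z": 0, "ax": 0, "ay": 0, "az": 0, "claw": 0}
  ]
}}

```text
clock: 21.17
ee_pos: [0.5672, 0.1209, 0.0226]
tool_rot: [3.141, -0.958, 1.737]
ft_force: [-0.2, 0.7, -0.1]
finger_gap: 0.0001
finger_force: 0.0
```

Emit:
{"fn": "send_rows", "kwargs": {
  "steps": [
    {"x": 0, "y": 0.1, "z": 0, "ax": 0, "ay": 0, "az": 0, "claw": 0},
    {"x": 0, "y": 0, "z": 0, "ax": 0, "ay": 0, "az": 0, "claw": 0}
  ]
}}

```text
clock: 21.33
ee_pos: [0.5682, 0.1211, 0.0227]
tool_rot: [3.141, -0.958, 1.737]
ft_force: [0.7, 0.5, -1.2]
finger_gap: 0.0001
finger_force: 0.0
```

Emit:
{"fn": "send_rows", "kwargs": {
  "steps": [
    {"x": 0.25, "y": -0.1, "z": 0.36, "ax": 0, "ay": 0, "az": 0, "claw": 0},
    {"x": 0, "y": 0, "z": 0, "ax": 0, "ay": 0, "az": 0, "claw": 0},
    {"x": 0, "y": 0.1, "z": 0, "ax": 0, "ay": 0, "az": 0, "claw": 0},
    {"x": 0, "y": 0, "z": 0, "ax": 0, "ay": 0, "az": 0, "claw": 0}
  ]
}}

```text
clock: 21.67
ee_pos: [0.5675, 0.1256, 0.0227]
tool_rot: [3.141, -0.958, 1.738]
ft_force: [-0.2, -0.4, -0.3]
finger_gap: 0.0002
finger_force: 0.0
```

Emit:
{"fn": "send_rows", "kwargs": {
  "steps": [
    {"x": 0, "y": 0.1, "z": 0, "ax": 0, "ay": 0, "az": 0, "claw": 0},
    {"x": 0, "y": 0, "z": 0, "ax": 0, "ay": 0, "az": 0, "claw": 0}
  ]
}}

```text
clock: 21.83
ee_pos: [0.5686, 0.1255, 0.0227]
tool_rot: [3.141, -0.957, 1.737]
ft_force: [0.6, 0.2, 0.2]
finger_gap: 0.0001
finger_force: 0.0
```

Emit:
{"fn": "send_rows", "kwargs": {
  "steps": [
    {"x": 0, "y": 0.1, "z": 0, "ax": 0, "ay": 0, "az": 0, "claw": 0},
    {"x": 0, "y": 0, "z": 0, "ax": 0, "ay": 0, "az": 0, "claw": 0}
  ]
}}

```text
clock: 22.0
ee_pos: [0.5695, 0.1257, 0.0226]
tool_rot: [3.141, -0.957, 1.737]
ft_force: [-0.1, 0.2, -0.2]
finger_gap: 0.0001
finger_force: 0.0
```

```bash
python3 -c "
from h import *
goto(world([.003,.026,.023]),Rt=tilt(np.radians(55)))"
```

```text
t 22.0 ee [0.5695 0.1257 0.0226] stage mm [ 4.3 24.6 22.6] gap 0.0001 F [-0.1  0.2 -0.2]
q [ 0.01  0.73  0.24  1.74 -1.03  1.4   0.98]
shift cm (present axes) [-0.04 -0.14 -0.12] (target axes) [-0.04 -0.14 -0.12] turn deg [ 0.25  0.14 -0.15]
```

Emit:
{"fn": "send_rows", "kwargs": {
  "steps": [
    {"x": 0, "y": 0.1, "z": 0, "ax": 0, "ay": 0, "az": 0, "claw": 0},
    {"x": 0, "y": 0, "z": 0, "ax": 0, "ay": 0, "az": 0, "claw": 0}
  ]
}}

```text
clock: 22.17
ee_pos: [0.5705, 0.1259, 0.0226]
tool_rot: [3.141, -0.957, 1.737]
ft_force: [0.1, 0.6, 0.0]
finger_gap: 0.0
finger_force: 0.0
```

Emit:
{"fn": "send_rows", "kwargs": {
  "steps": [
    {"x": 0, "y": 0.1, "z": 0, "ax": 0, "ay": 0, "az": 0, "claw": 0},
    {"x": 0, "y": 0, "z": 0, "ax": 0, "ay": 0, "az": 0, "claw": 0}
  ]
}}

```text
clock: 22.33
ee_pos: [0.5715, 0.1261, 0.0227]
tool_rot: [3.141, -0.957, 1.737]
ft_force: [-0.2, 0.1, -0.1]
finger_gap: 0.0003
finger_force: 0.0
```

Emit:
{"fn": "send_rows", "kwargs": {
  "steps": [
    {"x": 0, "y": 0.1, "z": 0, "ax": 0, "ay": 0, "az": 0, "claw": 0},
    {"x": 0, "y": 0, "z": 0, "ax": 0, "ay": 0, "az": 0, "claw": 0}
  ]
}}

```text
clock: 22.5
ee_pos: [0.5725, 0.1263, 0.0227]
tool_rot: [3.141, -0.957, 1.737]
ft_force: [0.9, 0.3, 0.2]
finger_gap: 0.0
finger_force: 0.0
```

Emit:
{"fn": "send_rows", "kwargs": {
  "steps": [
    {"x": 0, "y": 0.1, "z": 0, "ax": 0, "ay": 0, "az": 0, "claw": 0},
    {"x": 0, "y": 0, "z": 0, "ax": 0, "ay": 0, "az": 0, "claw": 0}
  ]
}}

```text
clock: 22.67
ee_pos: [0.5734, 0.1265, 0.0227]
tool_rot: [3.141, -0.957, 1.737]
ft_force: [-0.3, -0.0, -0.9]
finger_gap: -0.0003
finger_force: 0.0
```

Emit:
{"fn": "send_rows", "kwargs": {
  "steps": [
    {"x": 0, "y": -0.8, "z": 0, "ax": 0, "ay": 0, "az": 0, "claw": 0},
    {"x": 0.34, "y": 0, "z": 0.46, "ax": 0, "ay": 0, "az": 0, "claw": 0},
    {"x": 0, "y": 0.2, "z": 0, "ax": 0, "ay": 0, "az": 0, "claw": 0},
    {"x": 0, "y": 0.1, "z": 0, "ax": 0, "ay": 0, "az": 0, "claw": 0},
    {"x": 0, "y": 0, "z": 0, "ax": 0, "ay": 0, "az": 0, "claw": 0}
  ]
}}

```text
clock: 23.08
ee_pos: [0.5676, 0.1316, 0.0229]
tool_rot: [3.141, -0.958, 1.738]
ft_force: [0.1, 1.1, -0.3]
finger_gap: -0.0
finger_force: 0.2
```

Emit:
{"fn": "send_rows", "kwargs": {
  "steps": [
    {"x": 0, "y": 0.1, "z": 0, "ax": 0, "ay": 0, "az": 0, "claw": 0},
    {"x": 0, "y": 0, "z": 0, "ax": 0, "ay": 0, "az": 0, "claw": 0}
  ]
}}

```text
clock: 23.25
ee_pos: [0.5681, 0.1315, 0.0228]
tool_rot: [-3.141, -0.958, 1.737]
ft_force: [-2.8, 0.6, 1.1]
finger_gap: -0.0
finger_force: 1.1
```

```bash
python3 -c "
from h import *
goto(world([.003,.026,.023]),Rt=tilt(np.radians(55)))
holder(-.04,.095)"
```

```text
t 23.25 ee [0.5681 0.1315 0.0228] stage mm [10.2 25.  22.8] gap -0.0 F [-2.8  0.6  1.1]
q [ 0.    0.72  0.24  1.75 -1.04  1.4   0.97]
shift cm (present axes) [-0.4  -0.1  -0.61] (target axes) [-0.4  -0.1  -0.61] turn deg [ 0.19  0.11 -0.15]
side 18 0.0408 (array([ 7.3, 10.9]), array([11.9, 44.9]), 8.3) lo/hi [ -2. -12.  35.] [14. 33. 44.]
top 459 0.0375 (array([35. , -1.5]), array([76.7, 86.6]), 88.5) lo/hi [ -8. -40.  33.] [78. 38. 44.]
```

Emit:
{"fn": "send_rows", "kwargs": {
  "steps": [
    {"x": 0, "y": 0.1, "z": 0, "ax": 0, "ay": 0, "az": 0, "claw": 0},
    {"x": 0, "y": 0, "z": 0, "ax": 0, "ay": 0, "az": 0, "claw": 0}
  ]
}}

```text
clock: 23.52
ee_pos: [0.5685, 0.1317, 0.0227]
tool_rot: [-3.139, -0.958, 1.736]
ft_force: [-5.2, -0.8, 2.5]
finger_gap: -0.0001
finger_force: 2.7
```

Emit:
{"fn": "send_rows", "kwargs": {
  "steps": [
    {"x": 0, "y": 0.1, "z": 0, "ax": 0, "ay": 0, "az": 0, "claw": 0},
    {"x": 0, "y": 0, "z": 0, "ax": 0, "ay": 0, "az": 0, "claw": 0}
  ]
}}

```text
clock: 23.68
ee_pos: [0.5688, 0.1317, 0.0227]
tool_rot: [-3.138, -0.959, 1.736]
ft_force: [-7.9, -1.9, 3.5]
finger_gap: -0.0004
finger_force: 4.3
```

Emit:
{"fn": "send_rows", "kwargs": {
  "steps": [
    {"x": 0, "y": -0.7, "z": 0, "ax": 0, "ay": 0, "az": 0, "claw": 0},
    {"x": 0, "y": -0.8, "z": 0, "ax": 0, "ay": 0, "az": 0, "claw": 0},
    {"x": -1.15, "y": 0, "z": -1.65, "ax": 0, "ay": 0, "az": 0, "claw": 0},
    {"x": -1.15, "y": 0, "z": -1.65, "ax": 0, "ay": 0, "az": 0, "claw": 0.1},
    {"x": 0, "y": 2.5, "z": 0, "ax": 0, "ay": 0, "az": 0, "claw": 0.1},
    {"x": 0, "y": 2.5, "z": 0, "ax": 0, "ay": 0, "az": 0, "claw": 0.1},
    {"x": 0, "y": 0, "z": 0, "ax": 0, "ay": 0, "az": 0, "claw": 0.1},
    {"x": 0, "y": 0, "z": 0, "ax": 0, "ay": 0, "az": 0, "claw": 0.1}
  ]
}}

```text
clock: 24.35
ee_pos: [0.6122, 0.0979, 0.0229]
tool_rot: [3.139, -0.957, 1.739]
ft_force: [-0.8, -0.1, -0.7]
finger_gap: 0.0085
finger_force: 0.0
```

```bash
python3 -c "
from h import *
goto(world([-.003,-.013,.023]),Rt=tilt(np.radians(55)))"
```

```text
t 24.35 ee [0.6122 0.0979 0.0229] stage mm [-30.4 -12.7  22.9] gap 0.0085 F [-0.8 -0.1 -0.7]
q [ 0.04  0.8   0.25  1.61 -1.02  1.46  0.94]
shift cm (present axes) [1.59 0.02 2.23] (target axes) [1.59 0.03 2.24] turn deg [ 0.27  0.17 -0.09]
```

Emit:
{"fn": "send_rows", "kwargs": {
  "steps": [
    {"x": 0.53, "y": 0, "z": 0.74, "ax": 0, "ay": 0, "az": 0, "claw": 0.1},
    {"x": 0.53, "y": 0, "z": 0.74, "ax": 0, "ay": 0, "az": 0, "claw": 0.1},
    {"x": 0.32, "y": 0, "z": 0.45, "ax": 0, "ay": 0, "az": 0, "claw": 0.1},
    {"x": 0.15, "y": 0, "z": 0.21, "ax": 0, "ay": 0, "az": 0, "claw": 0.1},
    {"x": 0, "y": 0, "z": 0, "ax": 0, "ay": 0, "az": 0, "claw": 0.1}
  ]
}}

```text
clock: 24.77
ee_pos: [0.6066, 0.1251, 0.0235]
tool_rot: [3.141, -0.958, 1.739]
ft_force: [0.1, -0.1, 0.1]
finger_gap: 0.0088
finger_force: 0.0
```

Emit:
{"fn": "send_rows", "kwargs": {
  "steps": [
    {"x": 0.09, "y": 0, "z": 0.12, "ax": 0, "ay": 0, "az": 0, "claw": 0.1},
    {"x": 0.06, "y": 0, "z": 0.08, "ax": 0, "ay": 0, "az": 0, "claw": 0.1},
    {"x": 0, "y": 0, "z": 0, "ax": 0, "ay": 0, "az": 0, "claw": 0.1}
  ]
}}

```text
clock: 25.02
ee_pos: [0.6068, 0.1261, 0.0232]
tool_rot: [3.141, -0.957, 1.737]
ft_force: [-0.0, -0.3, -1.2]
finger_gap: 0.0083
finger_force: 0.0
```

Emit:
{"fn": "send_rows", "kwargs": {
  "steps": [
    {"x": 0.06, "y": 0, "z": 0.08, "ax": 0, "ay": 0, "az": 0, "claw": 0.1},
    {"x": 0, "y": 0, "z": 0, "ax": 0, "ay": 0, "az": 0, "claw": 0.1}
  ]
}}

```text
clock: 25.18
ee_pos: [0.6067, 0.1271, 0.0232]
tool_rot: [3.141, -0.957, 1.737]
ft_force: [0.1, 1.3, 0.1]
finger_gap: 0.0082
finger_force: 0.0
```

Emit:
{"fn": "send_rows", "kwargs": {
  "steps": [
    {"x": 0.06, "y": 0, "z": 0.08, "ax": 0, "ay": 0, "az": 0, "claw": 0.1},
    {"x": 0.06, "y": 0, "z": 0.08, "ax": 0, "ay": 0, "az": 0, "claw": 0.1},
    {"x": 0, "y": 0, "z": 0, "ax": 0, "ay": 0, "az": 0, "claw": 0.1}
  ]
}}

```text
clock: 25.43
ee_pos: [0.6066, 0.1276, 0.0232]
tool_rot: [3.141, -0.956, 1.736]
ft_force: [-1.1, -5.0, 1.7]
finger_gap: 0.0087
finger_force: 2.5
```

Emit:
{"fn": "send_rows", "kwargs": {
  "steps": [
    {"x": 0.06, "y": 0, "z": 0.08, "ax": 0, "ay": 0, "az": 0, "claw": 0.1},
    {"x": 0.06, "y": 0, "z": 0.08, "ax": 0, "ay": 0, "az": 0, "claw": 0.1},
    {"x": 0, "y": 0, "z": 0, "ax": 0, "ay": 0, "az": 0, "claw": 0.1}
  ]
}}

```text
clock: 25.68
ee_pos: [0.6066, 0.1278, 0.0231]
tool_rot: [3.141, -0.954, 1.734]
ft_force: [-0.2, -11.9, 3.9]
finger_gap: 0.0086
finger_force: 5.6
```

The contact position is the same, so it's seated. I'll retreat up and clear for a last look.

Emit:
{"fn": "send_rows", "kwargs": {
  "steps": [
    {"x": -0.3, "y": 0, "z": -0.43, "ax": 0, "ay": 0, "az": 0, "claw": 0.1},
    {"x": -1.15, "y": 0, "z": -1.65, "ax": 0, "ay": 0, "az": 0, "claw": 0.1},
    {"x": -1.4, "y": 0, "z": -2, "ax": 0, "ay": 0, "az": 0, "claw": 0.1},
    {"x": -1.4, "y": 0, "z": -2, "ax": 0, "ay": 0, "az": 0, "claw": 0.1},
    {"x": -1.4, "y": -1, "z": -2, "ax": 0, "ay": 0, "az": 0, "claw": 0.1},
    {"x": -0.5, "y": -2, "z": -3, "ax": 0, "ay": 0, "az": 0, "claw": 0.1},
    {"x": 1, "y": -3, "z": -2.5, "ax": 0, "ay": 0, "az": 0, "claw": 0.1},
    {"x": 2, "y": -3.5, "z": -1.5, "ax": 0, "ay": 0, "az": 0, "claw": 0.1},
    {"x": 2.5, "y": -3.5, "z": -1.7, "ax": 0, "ay": 0, "az": 0, "claw": 0.1},
    {"x": 2.5, "y": -3.5, "z": -1.7, "ax": 0, "ay": 0, "az": 0, "claw": 0.1},
    {"x": 0, "y": 0, "z": 0, "ax": 0, "ay": 0, "az": 0, "claw": 0.1},
    {"x": 0, "y": 0, "z": 0, "ax": 0, "ay": 0, "az": 0, "claw": 0.1}
  ]
}}

```text
clock: 26.68
ee_pos: [0.4744, -0.0354, 0.1397]
tool_rot: [3.137, -0.956, 1.738]
ft_force: [0.5, 0.4, -0.2]
finger_gap: 0.009
finger_force: 0.0
```

```bash
python3 -c "
from h import *
goto(world([0,0,.2]),9.8)
holder(-.04,.095)
p,d=imaging.camera('top');q=imaging.camera('side')[0]
cv2.imwrite('pics/i.png',np.hstack([cv2.resize(p[130:280,120:330],(440,314),interpolation=3),cv2.resize(q[120:250,200:348],(358,314),interpolation=3)]))"
```

```text
t 26.68 ee [ 0.4744 -0.0354  0.1397] stage mm [-138.3  145.8  139.7] gap 0.009 F [ 0.5  0.4 -0.2]
q [ 0.19  0.52  0.38  1.79 -0.82  1.67  1.04]
shift cm (present axes) [12.94 14.49  7.94] (target axes) [13.83 14.58 -6.03] turn deg [  0.37 -54.77  -0.35]
side 0
top 432 0.0377 (array([ 41.4, -12.7]), array([73.4, 54.3]), 0.4) lo/hi [  5. -40.  33.] [78. 15. 43.]
```

View pics/i.png

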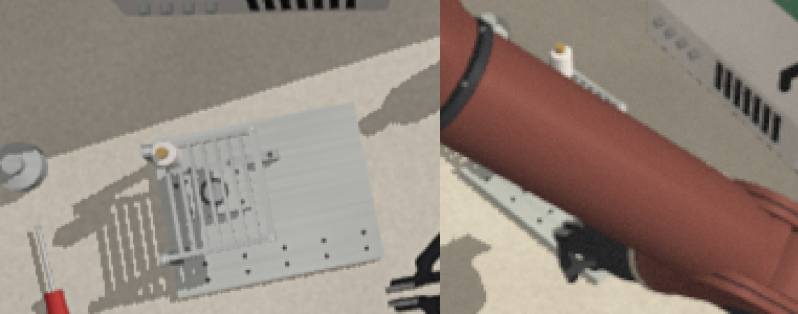

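The holder is under the grille (window at about crop (213,190)) with its near edge at x=+5 mm and y from −40 to +14 mm, so it's flush and square. The gripper is clear.

```bash
python3 -c "
from bench import ticket
print(ticket.job_done())"
```

```text
the job is handed in; nothing more can be done
None
```

I seated the sample holder under the guard, flush against the back and side fences and square to within about 0.4° by the top camera, and handed the job in at about 27 s; on the way the holder passed very close to the bottle, but the cameras show it didn't move.

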